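# Load the spin dryer and pin the tension wheel on its drum

### The job

Load the spin dryer for a run: slide the red thumb latch so that the blue cover springs up, lay all the blue rings that are on the bench flat on the drum's floor, side by side, and press the cover shut until the latch catches. Only then put the red-handled locking pin through the eye of the tension arm, use it to swing the sprung tension wheel round onto the drum, and drop the pin fully home in the hole in the deck so that the wheel stays there. Leave the bare steel ring and everything else on the bench where it is.

Things in the scene. Friction and masses are not known exactly. Their poses are not given: they have to be found in the camera images.
- dryer: The green spin dryer, fixed; origin on the drum's axis at bench height; z up, +y to the cover's hinge side, -x its front (towards the robot). Housing 224 mm wide, 110 mm high (120 with the cover), centred on the origin. The drive deck adjoins its -y side: x -90 to +130 mm, y -112 to -335 mm, top 50 mm above the bench; a motor reaches 85 mm above the deck's back corner (x 40 to 125, y -275 to -335)
- drum_floor (a point): Centre of the floor of the dryer's open round drum: inner diameter 199 mm, floor 30 mm above the bench, rim 76 to 80 mm above the floor. It has room for four rings side by side. Axes are the dryer's. The drum does not turn here
- cover (a joint): Angle of the blue cover with a pale window (222 mm square, 8 mm thick, 0.35 kg), rad: 0 shut (caught: 0.0 to 0.02), 1.5 fully open, nearly upright. Its spring throws it open within 2 s when the latch lets go and keeps it open. To shut: push its outer face near the free edge and follow it round and down, 5 to 20 N; at the end its catch rod pushes the latch's nose aside and is caught
- cover_hinge (a point): Middle of the cover's hinge line (along x), at half its thickness, 112 mm to +y of the drum's axis, 116 mm above the bench; axes are the dryer's, fixed. The shut cover reaches 222 mm from here to -y, top face 4 mm above this point; opening, its free edge rises and swings to +y
- cover_edge (a point): Middle of the cover's free edge, on its outer (top when shut) face; moves with the cover
- latch (a joint): Slide of the thumb latch along the dryer's +x (away from the robot), m: 0 home (its nose over the cover's catch rod), 0.016 end of travel; the cover is free from about 0.011. A spring of 1.8 to 3.2 N brings it back home when let go
- latch_tab (a point): Centre of the top of the latch's red thumb tab, 14 mm along x, 24 mm along y, 36 mm tall, 142 mm above the bench; moves with the latch. It stands on a steel shelf beside the housing's -y side, 100 mm above the bench; the cover's free edge passes 70 mm to the +y side of it
- tension_arm (a joint): Angle of the grey tension arm about its upright pivot, rad: 0 at rest, wheel off the drum; grows clockwise seen from above; 0.45 when the eye is over the lock hole; held by the pin it rests at about 0.40, its black rubber wheel (orange hub, 74 mm, 142 mm from the pivot) on the drum's drive rim; stop at 0.52. A spring turns it back to 0: 4.7 N at the eye at 0, 8.2 N at 0.45
- pivot (a point): Pivot axis of the tension arm, at the height of the deck's top face (50 mm above the bench); axes are the dryer's. The pivot post reaches 45 mm above the deck
- eye (a point): Centre of the mouth of the pin eye, a 18.5 mm round hole with a 3 mm chamfer through the yellow lug (46 mm square, 12 mm thick) at the end of the arm's free leg, 115 mm from the pivot; the mouth lies 30 mm above the deck, the lug's underside 18 mm above the deck; moves with the arm
- lock_hole (a point): Centre of the mouth of the lock hole in the deck, ringed in yellow: 18.5 mm diameter with a 3 mm chamfer, 40 mm deep, 115 mm from the pivot; axes are the dryer's, z up. The pin goes through the eye into this hole
- pin: Locking pin: steel shank 14 mm diameter, 60 mm long, its nose tapering to 6 mm over the last 14 mm, below a red round handle 30 mm diameter, 45 mm long; 105 mm in all, 0.14 kg. Origin at the nose's tip, z towards the handle. Starts upright in the tool block, tip 10 mm above the bench. Fully home, the handle's lower face rests on the lug and the tip is 30 mm below the deck's top face
- tool_block: Wooden tool block, 150 mm along its x, 56 mm along y, 50 mm high, fixed; origin at the centre of its underside. The pin's hole (18 mm, 40 mm deep) is 45 mm to its +x side; drift punches stand up to 70 mm above its -x end
- ring1: Blue ring, 66 mm outside, 44 mm inside (wall 11 mm), 36 mm high, about 0.15 kg, lying flat. Origin at the centre of its underside, z along its axis. Any of the four may be absent
- ring2: Blue ring, like ring1
- ring3: Blue ring, like ring1
- ring4: Blue ring, like ring1
- steel_ring: Bare steel ring, 72 mm outside, 50 mm inside, 22 mm high, lying among the blue ones; not to be loaded. Origin at the centre of its underside
- oilstone: Grey oilstone, 50 x 100 x 24 mm (x, y, z); bystander. Origin at the centre of its underside
- grinding_wheel: Grey grinding wheel lying flat, 100 mm diameter, 22 mm high; bystander. Origin at the centre of its underside
- hammer: Hammer, 260 mm long along its x, head 35 x 90 x 35 mm at its +x end, 110 mm from the origin; bystander. Origin at the underside
- tap_wrench: Tap wrench, 230 mm long along its x, 26 mm wide, 14 mm high; bystander. Origin at the centre of its underside
- jaw1: Steel chuck jaw, 70 mm long along x, 26 mm wide, 38 mm high; bystander. Origin at the centre of its underside
- jaw2: Steel chuck jaw, like jaw1; bystander
Things that resemble listed ones, but are neither listed nor needed, are in the scene too. Leave any yellow look-alike of the pin alone. Leave any pink look-alike of the ring3 alone.

How it is judged (in metres and radians):
On the way, in this order (a step that is already met when the one before it is completed fails the run):
1. the latch is slid and the cover springs open (value of joint cover above 1.3 rad), for 0.2 s.
2. all the blue rings lie flat on the drum's floor, the cover still open (horizontal distance between each of ring1, ring2, ring3, ring4 and drum_floor below 0.075 m and z of ring1 in the frame of drum_floor between -0.006 and 0.006 m and angle between each of ring1, ring2, ring3, ring4's own z axis and vertical below 0.15 rad and z of ring2 in the frame of drum_floor between -0.006 and 0.006 m and z of ring3 in the frame of drum_floor between -0.006 and 0.006 m and z of ring4 in the frame of drum_floor between -0.006 and 0.006 m and value of joint cover above 1 rad), for 0.2 s.
3. the cover is shut and caught by the latch (value of joint cover below 0.035 rad and value of joint latch below 0.005 m), for 0.3 s.
4. the wheel is swung onto the drum and the pin is down through eye and deck (value of joint tension_arm above 0.37 rad and horizontal distance between pin and lock_hole below 0.007 m and z of pin in the frame of lock_hole below -0.024 m and angle between pin's own z axis and vertical below 0.2 rad), for 0.3 s.
At the end, for the whole second after the job is handed in: All blue rings lie flat on the drum's floor (within 6 mm, 0.15 rad); cover shut (under 0.035 rad), latch home (under 5 mm); tension arm at 0.37 rad or more, held by the released pin, upright (0.2 rad), within 7 mm of the lock hole's axis, its tip at least 24 mm below the deck's top (all of step 3 and all of step 4 and horizontal distance between each of ring1, ring2, ring3, ring4 and drum_floor below 0.075 m and z of ring1 in the frame of drum_floor between -0.006 and 0.006 m and angle between each of ring1, ring2, ring3, ring4's own z axis and vertical below 0.15 rad and z of ring2 in the frame of drum_floor between -0.006 and 0.006 m and z of ring3 in the frame of drum_floor between -0.006 and 0.006 m and z of ring4 in the frame of drum_floor between -0.006 and 0.006 m and linear speed of pin below 0.02 m/s); the robot touches nothing.
It fails at once if a bystander is pushed more than 50 mm from its place (distance of any of steel_ring, oilstone, grinding_wheel, hammer, tap_wrench, jaw1, jaw2 from where it was at the start of the episode above 0.05 m).
Of ring1, ring2, ring3, ring4 only 3 to 4 are there at a start; the rules pass over those that are not, and their reading is None.
At some moment in a run one of ring1, ring2, ring3, ring4 may be knocked a few centimetres aside while the robot is not near it.
It also fails if it takes over 210 s, if anything falls off the work surface, if the arm or the gripper's body presses on something with over 40 N, if the wrist force passes 120 N, or if a joint passes its speed limit or range.

### The arm

A 6-joint arm with a two-finger parallel gripper is mounted at the origin on the work surface. World frame = base frame: x ahead of the robot, y to its left, z up, the work surface at z = 0. Lengths are in m, angles in degrees, forces in N, time in s.
With the tool pointing down it reaches from about 0.325 to 0.925 m from the base axis. Payload 3.1 kg.
Tool frame: the origin (TCP) lies at the very end of the fingers, on their centre line; the grasp point (between the pads) lies 19 mm behind it (ctrl.pinch_z is the distance from the TCP to the grasp point, in m); z points along the fingers, y is the line along which they close (so a half turn about z gives the same grasp; the last joint's range is limited). The gripper opens to 85 mm and grips with 20 to 120 N. Pads are 22 mm wide; open, the fingers measure 114 mm over their backs; the gripper's body (76 mm by 85 mm) begins 54 mm behind the grasp point. The pads swing forward as they close: fully open they stand 13 mm farther back than shut.
Start: joints at [-80.97, 12.427, 92.441, -0, 75.132, -6.429], TCP at [0.167, -0.602, 0.231] pointing down, gripper open.
Joint ranges: [-157.48, 157.48], [-44.54, 120.13], [17.64, 146.25], [-64.5, 244.5], [7.68, 150.69], [-147.95, 147.95]. Speed limits (degrees/s): [159.86, 159.86, 180, 180, 180, 180].

### API

Orientations are given as [roll, pitch, yaw] about the fixed x, y, z axes, in that order (R = Rz(yaw) Ry(pitch) Rx(roll)).
In Python, from plant import ctrl, snapshot, calibration, search_frame gives the robot as it stands.
- The arm moves only by the shell command python3 -m handwheel 'ROWS' [FORCE]. ROWS is JSON, a list of rows, each a list of 5 numbers: the closure in counts, from 0 (fully open) to 255 (shut), then the shift along the tool's x, y, z in m, then the turn about the tool's z in units of 8 degrees (1.0 is 8 degrees). A call has 1 to 8 rows; each row is the pose to reach, as a shift and turn from the pose commanded when the call began, along the tool's axes at that moment; what a row does not reach only later rows make up. A row lasts 1/8 s, in which the tool goes at most 62.5 mm and 10.7 degrees, less where a joint would pass 70% of its speed; a pose out of reach is approached as far as the arm can. A call with a gripper value outside its range is refused whole. The fingers move at their own pace and stop on an object; FORCE is the grip in N (left out, the last holds). Time passes only in rows, so rows that repeat a pose let the fingers close. It gives the time, the measured TCP pose, the force, the opening and the grip force at its end, in the units of the state.
- ctrl.observe(): the state, without advancing time (a new reading comes with each control period).
- snapshot(name): name is "scene" or "side" or "wrist"; returns the picture (420x560x3 uint8, red, green, blue); there is no depth.
- calibration(name): a dict with "fx", "fy", "cx", "cy" (pixels), "xyz" and "orientation" of the camera in the world. Camera axes: x right, y down, z forward; pixel columns grow to the right and rows downward; lengths in m; the calibration is good to about 2 mm. The wrist camera is an equidistant fisheye: a pixel r from the principal point sees the ray r / f radians off the axis. A picture is of the moment at which its call begins: read the wrist's pose just before it. calibration takes no time and is no camera call; for the wrist camera it gives the pose at the moment of the call.
- ctrl.hand_in(): hands the job in; it is judged then, once.
Trained networks look in the newest picture that a camera, given by its name, has taken for a name from the list of things; names that differ only in an ending like _2 or _b are one class to them, and where a whole thing is asked for, a point or a joint stands for the part that bears it (a point fixed in the world has none). Each returns a list of dicts, best first, with "score" (0 to 1); they miss things now and then, are a little off and sometimes report something else, mostly with a low value. They report only what shows in the picture. A call takes as long as a camera call. They do not tell look-alikes from the thing itself.
- search_frame(camera, label): "box" ([left, top, right, bottom] in pixels, round what is visible of it).
The state is a dict: "time": time; "qpos": joint angles; "dq": joint speeds; "joint_torque": joint torques, N m; "ee_pos": TCP position; "tool_rot": TCP orientation; "contact_force": force on the tool from outside, world axes, zero at the start; "wrist_torque": the same for the moment, N m; "width": finger opening in m; "grasp_force": force on a finger pad.
Only numpy, scipy, OpenCV 4.12 (cv2) and the standard library are available. Lean on these libraries where they do the work, as an engineer would, in place of code of your own. Each camera call takes 0.05 s, during which the arm holds its last target. There are 200 camera calls.

## Working session

There is one attempt and no reset: what is moved stays moved. The work goes in short steps, Python scripts to look and compute and a shell command to move; the robot and the scene stay as the last step left them, time stands still between calls to the robot, and variables do not carry over. Pictures are saved under pics/ and viewed, at most 14 in all, crops included, and the job is handed in when it is done.

```bash
ls; mkdir -p pics; python3 - <<'E'
from plant import ctrl,snapshot,calibration
import cv2
print(ctrl.observe())
for n in("scene","side","wrist"):
    print(n,calibration(n))
    cv2.imwrite(f"pics/{n}0.png",snapshot(n)[:,:,::-1])
E
```

```text
pics
{'time': 0.0, 'qpos': array([-8.09695188e+01,  1.24775100e+01,  9.25277252e+01,  8.76348126e-04,
        7.51322844e+01, -6.42980010e+00]), 'dq': array([-0.06432336, -0.02441887, -0.10081965, -0.06234559, -0.03488293,
        0.03047913]), 'joint_torque': array([-1.65585578e-03, -3.96845126e+01, -3.03853905e+01, -1.90737164e-04,
        9.86377912e-03, -4.65402266e-06]), 'ee_pos': array([ 0.16649172, -0.60157755,  0.229967  ]), 'tool_rot': array([-1.79863440e+02, -1.62413768e-02,  1.54600361e+01]), 'contact_force': array([-0.14101213,  0.32213686,  0.62149778]), 'wrist_torque': array([ 0.0468218 , -0.03911712, -0.00063435]), 'grasp_force': 0.0, 'width': 0.0853084759578706}
scene {'fx': 388.90054588010645, 'fy': 388.90054588010645, 'cx': 282.89425650813587, 'cy': 214.65591253081305, 'xyz': array([ 0.86340351, -0.69359124,  0.9302904 ]), 'orientation': array([-1.36491381e+02,  6.14975086e-02,  2.66100388e+01])}
side {'fx': 526.2808207734087, 'fy': 526.2808207734087, 'cx': 280.4638340698753, 'cy': 203.93142844814545, 'xyz': array([ 0.34657396, -1.06578437,  1.08221222]), 'orientation': array([-1.31745060e+02, -4.68408509e-02, -8.63879107e+00])}
wrist {'fx': 325.19226210127806, 'fy': 325.19226210127806, 'cx': 285.4650594447718, 'cy': 211.6977986876283, 'xyz': array([ 0.23148269, -0.58328454,  0.37315785]), 'orientation': array([ 1.64593411e+02,  1.22583160e-01, -7.45682027e+01])}
```

View pics/scene0.png

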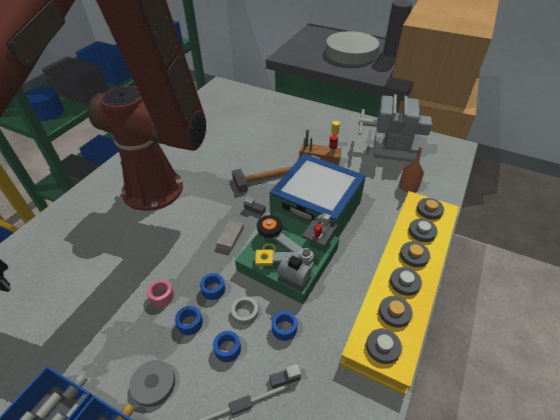

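View pics/side0.png

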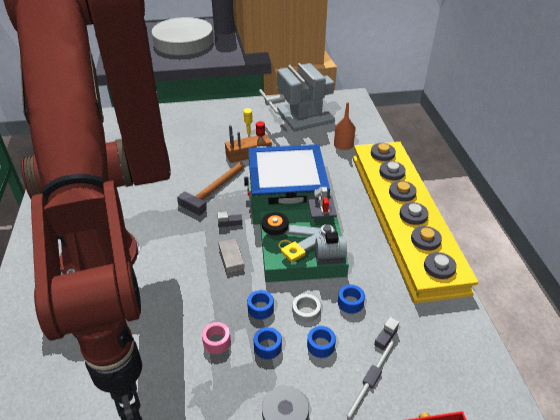

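View pics/wrist0.png

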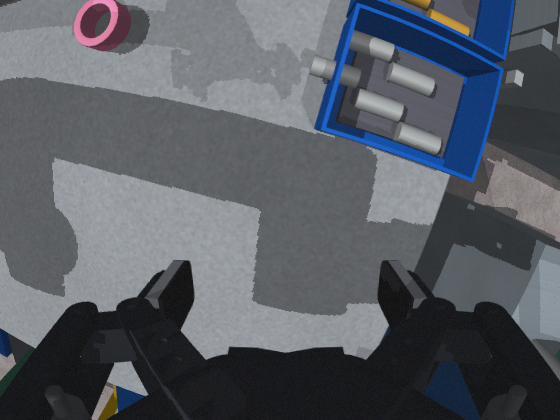

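```bash
cat > h.py <<'E'
import numpy as np,cv2
from scipy.spatial.transform import Rotation as Ro
from scipy.optimize import least_squares
from plant import ctrl,snapshot,calibration,search_frame
def rot(o): return Ro.from_euler('xyz',o,degrees=True).as_matrix()
def proj(c,P):
    p=(np.atleast_2d(P)-c['xyz'])@rot(c['orientation'])
    return np.c_[c['fx']*p[:,0]/p[:,2]+c['cx'],c['fy']*p[:,1]/p[:,2]+c['cy']]
def back(c,uv,z):
    uv=np.atleast_2d(uv).astype(float)
    d=np.c_[(uv[:,0]-c['cx'])/c['fx'],(uv[:,1]-c['cy'])/c['fy'],np.ones(len(uv))]@rot(c['orientation']).T
    return (c['xyz']+d*((z-c['xyz'][2])/d[:,2])[:,None])[:,:2]
def fish(c,P):
    p=(np.atleast_2d(P)-c['xyz'])@rot(c['orientation']); r=np.hypot(p[:,0],p[:,1])
    k=c['fx']*np.arctan2(r,p[:,2])/np.maximum(r,1e-9)
    return np.c_[k*p[:,0]+c['cx'],k*p[:,1]+c['cy']]
def fback(c,uv,z):
    uv=np.atleast_2d(uv).astype(float); a=(uv-[c['cx'],c['cy']])/c['fx']; t=np.hypot(*a.T)
    d=np.c_[a*(np.sin(t)/np.maximum(t,1e-9))[:,None],np.cos(t)]@rot(c['orientation']).T
    return (c['xyz']+d*((z-c['xyz'][2])/d[:,2])[:,None])[:,:2]
def ortho(name,im,c,z,x0,x1,y0,y1,s):  # image: rows = -x.. (x up), cols = -y (y left); s px/m
    xs=np.arange(x1,x0,-1/s); ys=np.arange(y1,y0,-1/s)
    Y,X=np.meshgrid(ys,xs); P=np.c_[X.ravel(),Y.ravel(),np.full(X.size,z)]
    m=(fish if name=='wrist' else proj)(c,P).astype(np.float32).reshape(X.shape+(2,))
    return cv2.remap(im,m,None,cv2.INTER_LINEAR)
def bluemask(im):
    h=cv2.cvtColor(im,cv2.COLOR_RGB2HSV)
    return cv2.inRange(h,(105,130,40),(125,255,255))
def ringhull(c,x,y,r=.033,hh=.036,f=proj):
    t=np.linspace(0,2*np.pi,60); P=[]
    for z in(0,hh): P.append(np.c_[x+r*np.cos(t),y+r*np.sin(t),np.full(60,z)])
    return cv2.convexHull(f(c,np.vstack(P)).astype(np.float32))
def cen(h):
    m=cv2.moments(h); return np.array([m['m10'],m['m01']])/m['m00']
def move(x,y,z,yaw=None):
    o=ctrl.observe(); R=rot(o['tool_rot']); d=R.T@(np.array([x,y,z])-o['ee_pos'])
    t=0
    if yaw is not None:
        t=(o['tool_rot'][2]-yaw+90)%180-90; 
    print('shift',d.round(4),'turn',round(t/8,2),'pos',o['ee_pos'].round(4),o['tool_rot'].round(2),'t',round(o['time'],2),'J6',o['qpos'][5].round(1))
E
python3 - <<'E'
from h import *
ims={n:cv2.imread(f'pics/{n}0.png')[:,:,::-1].copy() for n in('scene','side')}
C={n:calibration(n) for n in ims}
det={}
for n in ims:
    k,l,st,ce=cv2.connectedComponentsWithStats(bluemask(ims[n]))
    L=[]
    for i in range(1,k):
        if 150<st[i,4]<1500:
            pts=np.argwhere(l==i)[:,::-1].astype(np.float32)
            h=cv2.convexHull(pts); u=cen(h); w=back(C[n],u,.018)[0]
            L.append(u); print(n,st[i],u.round(1),w.round(4))
    det[n]=L
o=[]
for n in ims: o.append(ortho(n,ims[n],C[n],.12,.45,1.0,-.55,.15,570))
cv2.imwrite('pics/o1.png',np.hstack(o)[:,:,::-1]); print(o[0].shape)
E
```

```text
scene [  77   42   54   43 1243] [104.8  61.9] [-0.8349  0.6413]
scene [ 26  87  38  34 891] [ 45.1 102.7] [-0.7818  0.2217]
scene [ 80 135  38  30 707] [ 98.9 149.4] [-0.3145  0.0734]
scene [ 271  154   94   66 1275] [318.4 185.9] [0.5235 0.2587]
scene [200 273  25  27 450] [212.2 286. ] [ 0.4217 -0.2491]
scene [175 306  27  29 507] [188.4 320. ] [ 0.4245 -0.3626]
scene [272 311  25  30 499] [284.  325.2] [ 0.6511 -0.2655]
scene [213 331  28  31 526] [226.6 346. ] [ 0.5501 -0.3781]
side [ 249  144   81   51 1314] [286.9 169.5] [0.573  0.2773]
side [338 284  27  29 580] [350.8 298.4] [ 0.6485 -0.2682]
side [247 290  27  29 576] [260.1 304.2] [ 0.4196 -0.2518]
side [254 327  28  32 648] [267.2 342.5] [ 0.4225 -0.3648]
side [307 326  29  32 651] [321.  341.4] [ 0.5478 -0.3806]
(314, 400, 3)
```

View pics/o1.png

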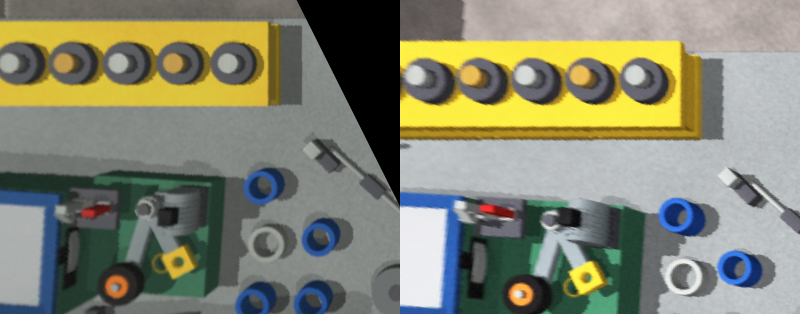

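```bash
python3 - <<'E'
from h import *
ims={n:cv2.imread(f'pics/{n}0.png')[:,:,::-1].copy() for n in('scene','side')}
C={n:calibration(n) for n in ims}
o=[]
for z in(.12,.08):
    o.append(np.hstack([ortho(n,ims[n],C[n],z,.3,.7,-.18,.37,720) for n in ims]))
cv2.imwrite('pics/o2.png',np.vstack(o)[:,:,::-1]); print(o[0].shape)
for n in ims: 
    im=ortho(n,ims[n],C[n],.12,.25,.8,0,.5,1000); m=bluemask(im)
    m=cv2.morphologyEx(m,cv2.MORPH_OPEN,np.ones((5,5)))
    k,l,st,ce=cv2.connectedComponentsWithStats(m); i=1+np.argmax(st[1:,4])
    (cx,cy),wh,a=cv2.minAreaRect(np.argwhere(l==i)[:,::-1].astype(np.float32))
    print(n,'centre',.8-cy/1000,.5-cx/1000,wh,a)
    b=cv2.boxPoints(((cx,cy),wh,a)); print(np.c_[.8-b[:,1]/1000,.5-b[:,0]/1000])
E
```

```text
(288, 792, 3)
scene centre 0.5567977294921875 0.16105587768554686 (225.65892028808594, 223.27523803710938) 3.930175304412842
[[0.45315605 0.28127173]
 [0.67590624 0.26596826]
 [0.66043943 0.04084003]
 [0.43768921 0.05614349]]
side centre 0.5521217803955079 0.15665582275390627 (227.96090698242188, 223.010986328125) 3.5035319328308105
[[0.44779006 0.27723736]
 [0.6703842  0.2636091 ]
 [0.65645355 0.03607428]
 [0.43385932 0.04970253]]
```

View pics/o2.png

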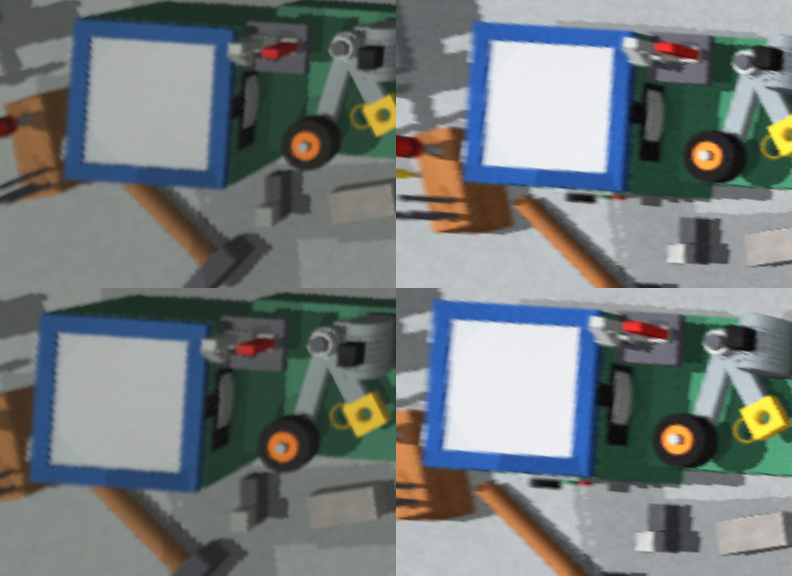

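```bash
python3 - <<'E'
from h import *
move(.55,-.05,.27,-3.7)
E
```

```text
shift [ 0.5167 -0.4297 -0.0388] turn 2.39 pos [ 0.1665 -0.6018  0.2302] [-1.7989e+02 -1.0000e-02  1.5460e+01] t 0.15 J6 -6.4
```

```bash
python3 -m handwheel '[[0,0.04,-0.03,-0.01,0.2],[0,0.09,-0.07,-0.02,0.6],[0,0.13,-0.11,-0.04,1.0],[0,0.17,-0.15,-0.04,1.4],[0,0.215,-0.18,-0.04,1.8],[0,0.26,-0.215,-0.04,2.2],[0,0.3,-0.25,-0.04,2.4],[0,0.34,-0.285,-0.04,2.4]]'; python3 -c "
from h import *
move(.55,-.05,.27,-3.7)"
```

```text
time: 1.15
ee_pos: [0.4189, -0.2354, 0.2711]
tool_rot: [180.0, -0.0, -3.8]
contact_force: [0.7, -0.5, 0.5]
width: 0.0854
grasp_force: 0.0
shift [ 0.1186 -0.1936  0.0011] turn -0.01 pos [ 0.4189 -0.2354  0.2711] [180.    -0.    -3.75] t 1.15 J6 56.0
```

```bash
python3 -m handwheel '[[0,0.03,-0.05,0,0],[0,0.06,-0.1,0,0],[0,0.09,-0.15,0,0],[0,0.12,-0.19,0,0],[0,0.12,-0.195,0,0],[0,0.12,-0.195,0,0],[0,0.12,-0.195,0,0]]'; python3 - <<'E'
from h import *
c=calibration('wrist'); im=snapshot('wrist'); np.save('c1.npy',c,allow_pickle=True)
move(.55,-.05,.27,-3.7)
cv2.imwrite('pics/w1.png',im[:,:,::-1])
o=np.hstack([ortho('wrist',im,c,z,.36,.86,-.28,.12,1000) for z in (.08,.142)])
cv2.imwrite('pics/w1o.png',o[:,:,::-1])
for n in('latch_tab','eye','pin','lock_hole','tool_block'):
    print(n,[(r['box'],r['score']) for r in search_frame('wrist',n)[:3]])
E
```

```text
time: 2.02
ee_pos: [0.5501, -0.0514, 0.2711]
tool_rot: [180.0, 0.0, -3.8]
contact_force: [-0.4, 0.3, 0.4]
width: 0.0854
grasp_force: 0.0
shift [-0.0002 -0.0015  0.0012] turn -0.02 pos [ 0.5502 -0.0515  0.2712] [ 1.7998e+02  2.0000e-02 -3.8400e+00] t 2.08 J6 81.2
latch_tab [([181.9, 100.4, 261.4, 139.2], 0.65)]
eye [([244.5, 96.3, 389.6, 285.0], 0.8)]
pin [([181.6, 100.1, 262.3, 142.6], 0.61), ([0.0, 208.3, 46.6, 309.1], 0.29)]
lock_hole [([5.7, 76.5, 402.3, 298.8], 0.67), ([244.0, 96.2, 391.5, 283.7], 0.67)]
tool_block [([1.1, 208.5, 45.6, 312.8], 0.61)]
```

View pics/w1.png

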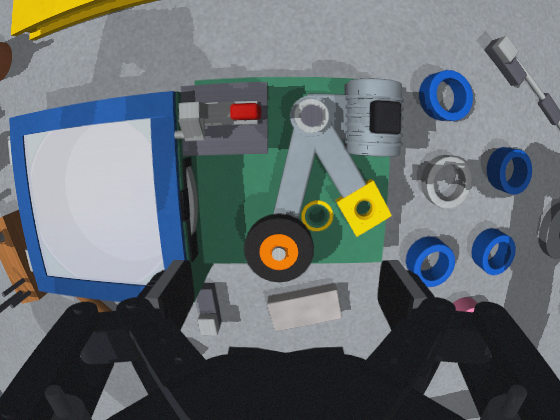

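View pics/w1o.png

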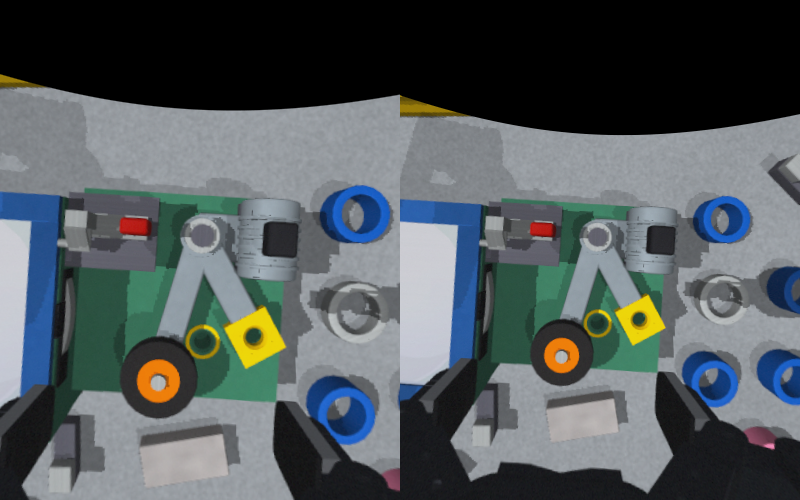

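```bash
python3 - <<'E'
from h import *
c=np.load('c1.npy',allow_pickle=True).item(); im=cv2.imread('pics/w1.png')[:,:,::-1].copy()
h=cv2.cvtColor(im,cv2.COLOR_RGB2HSV)
m=cv2.inRange(h,(0,150,170),(6,255,255))|cv2.inRange(h,(174,150,170),(180,255,255)); ys,xs=np.nonzero(m[80:160,150:300]); print('redbright',xs.min()+150,xs.max()+150,ys.min()+80,ys.max()+80)
m=cv2.inRange(h,(20,150,90),(35,255,255)); k,l,st,ce=cv2.connectedComponentsWithStats(m); print([(s.tolist(),q.round(1).tolist()) for s,q in zip(st,ce) if 100<s[4]<1e4])
P=dict(tab=((245,111),.142),eye=((364,209),.08),hole=((318,215.5),.05),pivot=((313,115),.095),hub=((278,253),.09))
for n,(u,z) in P.items(): print(n,fback(c,u,z)[0].round(4))
B=[(181,91),(187,290),(36,284),(11,118)]
print('cover corners',fback(c,B,.12).round(4))
print('tab box',fback(c,[(231,103),(259,103),(259,119),(231,119)],.142).round(4))
k,l,st,ce=cv2.connectedComponentsWithStats(bluemask(im))
for i in range(1,k):
    if 500<st[i,4]<5000:
        u=cen(cv2.convexHull(np.argwhere(l==i)[:,::-1].astype(np.float32)))
        r=least_squares(lambda p:cen(ringhull(c,*p,f=fish))-u,fback(c,u,.018)[0]); print('ring',u,r.x.round(4))
E
```

```text
redbright 231 254 105 117
[([11, 0, 146, 40, 2950], [59.5, 13.6]), ([336, 179, 56, 58, 1586], [364.0, 208.1]), ([301, 200, 32, 31, 313], [317.0, 215.0])]
tab [ 0.6309 -0.0225]
eye [ 0.5225 -0.1342]
hole [ 0.5098 -0.0861]
pivot [ 0.6246 -0.0824]
hub [ 0.4824 -0.038 ]
cover corners [[0.6575 0.0384]
 [0.4571 0.0605]
 [0.4602 0.2829]
 [0.6717 0.264 ]]
tab box [[ 0.6388 -0.0113]
 [ 0.6366 -0.0346]
 [ 0.6232 -0.0336]
 [ 0.6253 -0.0102]]
ring [445.86593781  95.50686206] [ 0.6504 -0.266 ]
ring [509.24528112 169.96184739] [ 0.5492 -0.378 ]
ring [493.1845278  250.94697477] [ 0.424  -0.3628]
ring [430.25231807 260.94670788] [ 0.4213 -0.2496]
```

```bash
python3 - <<'E'
from h import *
move(.590,-.0225,.118,-3.7)
E
```

```text
shift [ 0.0374 -0.0311  0.1535] turn -0.01 pos [ 0.5506 -0.051   0.2715] [ 1.7999e+02 -1.0000e-02 -3.8100e+00] t 2.33 J6 81.2
```

```bash
python3 -m handwheel '[[255,0.02,-0.015,0.03,0],[255,0.037,-0.031,0.08,0],[255,0.037,-0.031,0.08,0],[255,0.037,-0.031,0.13,0],[255,0.037,-0.031,0.153,0],[255,0.037,-0.031,0.153,0],[255,0.05,-0.031,0.153,0],[255,0.055,-0.031,0.153,0]]' 30; python3 -m handwheel '[[255,0.004,0,0,0],[255,0.008,0,0,0],[255,0.011,0,0,0],[255,0.014,0,0,0],[255,0.017,0,0,0],[255,0.020,0,0,0],[255,0.020,0,0,0]]'; python3 - <<'E'
from h import *
print(search_frame('scene','cover')[:2])
cv2.imwrite('pics/s2.png',np.hstack([snapshot('scene')[80:380,150:500],snapshot('side')[80:380,150:500]])[:,:,::-1])
E
```

```text
time: 3.32
ee_pos: [0.6108, -0.0236, 0.1214]
tool_rot: [180.0, -0.3, -3.8]
contact_force: [0.2, -0.6, -0.2]
width: -0.0
grasp_force: 0.0
time: 4.2
ee_pos: [0.6276, -0.0242, 0.1181]
tool_rot: [-180.0, 0.0, -3.7]
contact_force: [-2.6, -0.5, 1.1]
width: 0.0001
grasp_force: 1.5
[{'box': [269.9, 151.5, 363.2, 216.9], 'score': 0.59}]
```

View pics/s2.png

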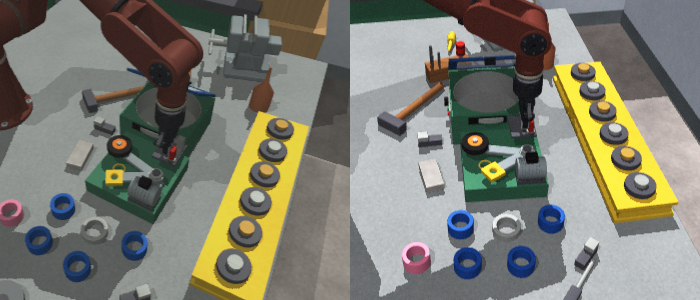

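```bash
python3 -m handwheel '[[255,-0.02,0,0,0],[255,-0.03,0,0,0],[0,-0.03,0,-0.05,0],[0,-0.05,0,-0.11,0],[0,-0.05,0,-0.17,0],[0,-0.05,0,-0.2,0],[0,-0.05,0,-0.2,0],[0,-0.05,0,-0.2,0]]'; python3 - <<'E'
from h import *
c=calibration('wrist'); im=snapshot('wrist'); np.save('c2.npy',c,allow_pickle=True)
move(.65,-.266,.2,-3.7)
cv2.imwrite('pics/w2.png',im[:,:,::-1])
E
```

```text
time: 5.35
ee_pos: [0.5775, -0.021, 0.3171]
tool_rot: [-180.0, 0.1, -3.7]
contact_force: [-0.1, 0.1, 0.3]
width: 0.0849
grasp_force: 0.0
shift [0.0892 0.2398 0.1158] turn -0.01 pos [ 0.577  -0.0209  0.3161] [-1.7998e+02  1.7000e-01 -3.7500e+00] t 5.4 J6 84.7
```

View pics/w2.png

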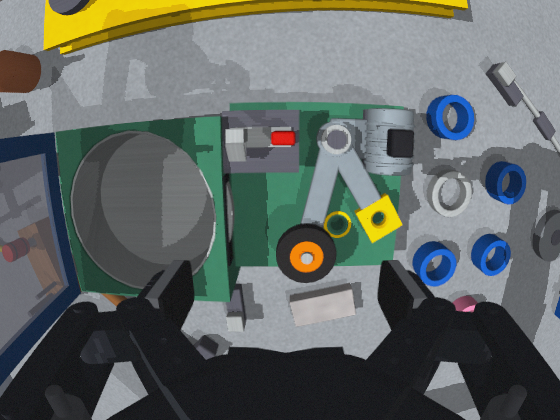

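```bash
python3 - <<'E'
from h import *
c=np.load('c2.npy',allow_pickle=True).item()
p=fback(c,[(214,205),(145,131),(72,212),(145,289),(200,160),(90,155),(86,267),(200,262)],.108); print(p.round(3))
r=least_squares(lambda q:np.hypot(*(p-q[:2]).T)-q[2],[.55,.16,.1]); print(r.x,r.fun.round(4))
# housing top corners z=.110
print('housing',fback(c,[(222,116),(229,300),(57,130),(78,291)],.110).round(4))
im=cv2.imread('pics/w2.png')[:,:,::-1].copy()
k,l,st,ce=cv2.connectedComponentsWithStats(bluemask(im))
for i in range(1,k):
    if 500<st[i,4]<5000:
        u=cen(cv2.convexHull(np.argwhere(l==i)[:,::-1].astype(np.float32)))
        r=least_squares(lambda p:cen(ringhull(c,*p,f=fish))-u,fback(c,u,.018)[0]); print('ring',u,r.x.round(4))
for u,z,n in (((378,218),.08,'eye'),((338,224),.05,'hole'),((337,138),.095,'pivot')): print(n,fback(c,u,z)[0].round(4))
E
```

```text
[[0.561 0.062]
 [0.653 0.135]
 [0.566 0.263]
 [0.454 0.174]
 [0.613 0.073]
 [0.636 0.217]
 [0.487 0.262]
 [0.491 0.089]]
[0.5528327  0.16541407 0.10355932] [-0.0001  0.0014 -0.0054 -0.0046  0.0073 -0.0062  0.0133 -0.0057]
housing [[0.6591 0.0428]
 [0.4381 0.06  ]
 [0.6751 0.2652]
 [0.449  0.2892]]
ring [450.21953379 116.95819809] [ 0.6504 -0.266 ]
ring [ 31.90981241 246.09379509] [0.4872 0.4611]
ring [505.57029478 182.00466112] [ 0.5493 -0.3782]
ring [490.37751841 254.29484507] [ 0.4238 -0.3627]
ring [433.81274578 263.44228545] [ 0.421  -0.2489]
eye [ 0.5241 -0.1329]
hole [ 0.51  -0.086]
pivot [ 0.6259 -0.0814]
```

```bash
python3 - <<'E'
from h import *
print([a for a in dir(ctrl) if a[0]!='_'],ctrl.pinch_z)
move(.6504,-.266,.0,-35)
E
```

```text
['Unreachable', 'hand_in', 'observe', 'pinch_z'] 0.0187
shift [0.0902 0.2399 0.3157] turn 3.91 pos [ 0.577  -0.0209  0.3161] [-1.7998e+02  1.7000e-01 -3.7500e+00] t 5.4 J6 84.7
```

```bash
python3 -m handwheel '[[0,0.02,0.055,0,1],[0,0.042,0.11,0.0,2],[0,0.065,0.165,0.03,3],[0,0.09,0.22,0.06,3.9],[0,0.09,0.24,0.1,3.9],[0,0.09,0.24,0.16,3.9],[0,0.09,0.24,0.2,3.9],[0,0.09,0.24,0.2,3.9]]' 30; python3 - <<'E'
from h import *
c=calibration('wrist'); im=snapshot('wrist')
k,l,st,ce=cv2.connectedComponentsWithStats(bluemask(im))
for i in range(1,k):
    if 500<st[i,4]<9000:
        u=cen(cv2.convexHull(np.argwhere(l==i)[:,::-1].astype(np.float32)))
        r=least_squares(lambda p:cen(ringhull(c,*p,f=fish))-u,fback(c,u,.018)[0]); print('ring',u,r.x.round(4),st[i])
move(.6504,-.266,.0,-35)
E
```

```text
time: 6.4
ee_pos: [0.6467, -0.2639, 0.1099]
tool_rot: [179.9, 0.9, -35.0]
contact_force: [0.1, -0.4, -0.3]
width: 0.0855
grasp_force: 0.0
ring [285.03322364 210.21979281] [ 0.6504 -0.2654] [ 239  162   93   96 4943]
ring [461.80002573 229.31245778] [ 0.5491 -0.3776] [ 422  188   81   85 4701]
shift [2.100e-03 1.000e-04 1.141e-01] turn 0.01 pos [ 0.6495 -0.2651  0.1142] [179.95   0.43 -34.95] t 6.45 J6 97.0
```

Precise. Descend and grip.

```bash
python3 -m handwheel '[[0,0.001,0,0.05,0],[0,0.001,0,0.09,0],[0,0.001,0,0.113,0],[0,0.001,0,0.113,0],[120,0.001,0,0.113,0],[120,0.001,0,0.113,0],[120,0.001,0,0.113,0],[120,0.001,0,0.113,0]]' 30; python3 -m handwheel '[[120,0,0,-0.03,0],[120,0,0,-0.09,0],[120,0,0,-0.15,0],[120,0,0,-0.2,0],[120,0,0,-0.2,0]]'; python3 - <<'E'
from h import *
move(.5175,.1945,.22,-35)
E
```

```text
time: 7.45
ee_pos: [0.6552, -0.2682, 0.0087]
tool_rot: [-180.0, -0.3, -34.9]
contact_force: [0.1, 0.5, 6.8]
width: 0.0663
grasp_force: 34.1
time: 8.07
ee_pos: [0.6564, -0.2688, 0.2134]
tool_rot: [-179.9, -0.8, -34.9]
contact_force: [-0.4, -1.0, -1.4]
width: 0.0661
grasp_force: 34.2
shift [-0.3791 -0.3003 -0.0112] turn 0.01 pos [ 0.6564 -0.2688  0.2134] [-179.9    -0.78  -34.94] t 8.07 J6 97.0
```

```bash
python3 -m handwheel '[[120,-0.04,-0.03,0,0],[120,-0.085,-0.068,0,0],[120,-0.13,-0.105,0,0],[120,-0.18,-0.143,0,0],[120,-0.23,-0.182,0,0],[120,-0.28,-0.222,0,0],[120,-0.33,-0.26,0,0],[120,-0.355,-0.28,0,0]]'; python3 -m handwheel '[[120,-0.01,-0.01,0,0],[120,-0.018,-0.018,0,0],[120,-0.018,-0.018,0,0],[120,-0.018,-0.018,0,0]]'; python3 - <<'E'
from h import *
c=calibration('wrist'); im=snapshot('wrist'); move(.5225,.191,.049,-35)
h=cv2.convexHull(np.argwhere(bluemask(im)[130:330,200:380])[:,::-1].astype(np.float32)); 
cv2.imwrite('pics/w3.png',np.hstack([im,snapshot('side')])[:,:,::-1][:, ::1]); 
a=cv2.imread('pics/w3.png'); cv2.imwrite('pics/w3.png',cv2.resize(a,(800,300)))
E
```

```text
time: 9.07
ee_pos: [0.5193, 0.1683, 0.2031]
tool_rot: [179.9, 0.2, -34.8]
contact_force: [-0.1, 0.2, -1.3]
width: 0.066
grasp_force: 34.2
time: 9.57
ee_pos: [0.5181, 0.1899, 0.2051]
tool_rot: [180.0, -0.0, -35.0]
contact_force: [-0.1, 0.2, -1.8]
width: 0.0661
grasp_force: 34.2
shift [ 0.0029 -0.0035  0.1562] turn -0.0 pos [0.5181 0.1899 0.2052] [ 1.7998e+02 -1.0000e-02 -3.5030e+01] t 9.62 J6 137.9
```

View pics/w3.png

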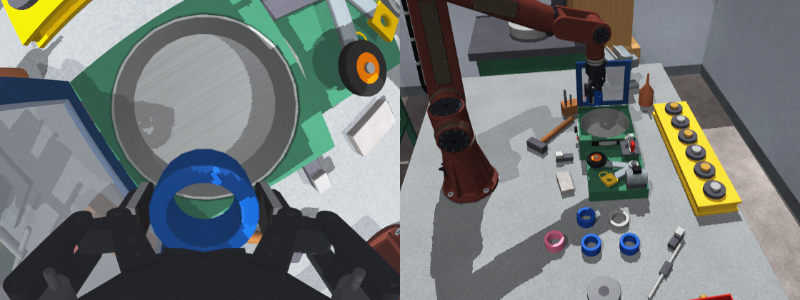

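```bash
python3 - <<'E'
from h import *
c=calibration('wrist')
p=fback(c,1.4*np.array([(205,14),(111,105),(299,100),(140,43),(270,40),(124,155),(290,150)]),.108)
r=least_squares(lambda q:np.hypot(*(p-q[:2]).T)-q[2],[.55,.16,.1]); print(r.x.round(4),r.fun.round(4))
print('ring',fback(c,[1.4*np.array((204,201))],.2145))
E
```

```text
[0.5525 0.1641 0.103 ] [ 0.0011  0.0006 -0.0005 -0.0014  0.0001  0.0001  0.0002]
ring [[0.51570407 0.19235216]]
```

```bash
python3 -m handwheel '[[120,0,0,0.04,0],[120,0.001,-0.002,0.09,0],[120,0.001,-0.002,0.14,0],[120,0.001,-0.002,0.161,0],[120,0.001,-0.002,0.161,0],[120,0.001,-0.002,0.161,0],[60,0.001,-0.002,0.161,0],[60,0.001,-0.002,0.161,0]]'; python3 -m handwheel '[[50,0,0,0,0],[50,0,0,-0.03,0],[50,0,0,-0.09,0],[30,0,0,-0.15,0],[0,0,0,-0.2,0],[0,0,0,-0.2,0]]';  python3 - <<'E'
from h import *
c=calibration('wrist'); im=snapshot('wrist');cv2.imwrite('pics/w4.png',im[:,:,::-1])
def rings(im,c,z0=0):
    k,l,st,ce=cv2.connectedComponentsWithStats(bluemask(im))
    for i in range(1,k):
        if 500<st[i,4]<9000:
            u=cen(cv2.convexHull(np.argwhere(l==i)[:,::-1].astype(np.float32)))
            print('blob',u.round(0),st[i],fback(c,u,.03+.018).round(4))
rings(im,c)
for n in('scene','side'):
    im=snapshot(n);cc=calibration(n)
    k,l,st,ce=cv2.connectedComponentsWithStats(bluemask(im))
    for i in range(1,k):
        if 150<st[i,4]<1000: 
            u=cen(cv2.convexHull(np.argwhere(l==i)[:,::-1].astype(np.float32))); w=back(cc,u,.018)[0]
            if w[0]>.3: print(n,w.round(4))
move(.549,-.378,.15,45)
E
```

```text
time: 10.68
ee_pos: [0.5207, 0.1922, 0.0457]
tool_rot: [-179.9, -0.1, -34.9]
contact_force: [1.0, -0.4, -1.5]
width: 0.066
grasp_force: 34.3
time: 11.42
ee_pos: [0.5237, 0.1904, 0.2517]
tool_rot: [-179.7, -0.7, -35.0]
contact_force: [0.2, -7.0, 2.0]
width: 0.0854
grasp_force: 0.0
blob [552.  82.] [543  62  17  42 543] [[ 0.4455 -0.1941]]
blob [129. 208.] [   0  110  257  238 6428] [[0.6148 0.3581]]
blob [289. 199.] [ 258  167   62   65 2090] [[0.5129 0.1959]]
blob [ 20. 308.] [   0  236   57  125 3680] [[0.6229 0.6736]]
blob [111. 401.] [ 98 380  33  40 634] [[0.3962 0.6578]]
scene [0.5008 0.5501]
scene [0.5033 0.2252]
scene [ 0.4218 -0.249 ]
scene [ 0.4242 -0.3624]
scene [ 0.55   -0.3779]
side [0.518  0.2305]
side [ 0.4196 -0.2517]
side [ 0.4225 -0.3645]
side [ 0.5477 -0.3806]
shift [0.349  0.4498 0.0973] turn -10.0 pos [0.5208 0.1908 0.2463] [-179.94   -0.23  -35.  ] t 11.57 J6 138.0
```

```bash
python3 -m handwheel '[[0,0.03,0.04,0,-1],[0,0.064,0.083,0,-2.3],[0,0.098,0.126,0,-3.6],[0,0.13,0.17,0,-4.9],[0,0.165,0.213,0,-6.2],[0,0.2,0.256,0,-7.5],[0,0.235,0.3,0,-8.8],[0,0.27,0.343,0,-10]]'; python3 - <<'E'
from h import *
move(.549,-.378,.12,45)
E
```

```text
time: 12.58
ee_pos: [0.5445, -0.2451, 0.2441]
tool_rot: [-180.0, -0.1, 44.8]
contact_force: [0.2, 0.4, 0.6]
width: 0.0852
grasp_force: 0.0
shift [-0.0906  0.0976  0.124 ] turn -0.03 pos [ 0.5445 -0.2451  0.2441] [-1.7998e+02 -6.0000e-02  4.4760e+01] t 12.57 J6 14.2
```

```bash
python3 -m handwheel '[[0,-0.04,0.04,0.03,0],[0,-0.08,0.08,0.08,0],[0,-0.091,0.098,0.124,0],[0,-0.091,0.098,0.124,0],[0,-0.091,0.098,0.124,0],[0,-0.091,0.098,0.124,0],[0,-0.091,0.098,0.124,0]]'; cat >> h.py <<'E'
def wr(z0=0,rng=(300,9000)):
    c=calibration('wrist'); im=snapshot('wrist')
    k,l,st,ce=cv2.connectedComponentsWithStats(bluemask(im))
    for i in range(1,k):
        if rng[0]<st[i,4]<rng[1]:
            u=cen(cv2.convexHull(np.argwhere(l==i)[:,::-1].astype(np.float32)))
            r=least_squares(lambda p:cen(ringhull(c,*p,f=fish))-u,fback(c,u,.018)[0]); print('ring',u.round(0),r.x.round(4))
    return im,c
E
python3 - <<'E'
from h import *
wr();move(.549,-.378,.0,45)
E
```

```text
time: 13.45
ee_pos: [0.5497, -0.3775, 0.1236]
tool_rot: [179.7, -0.0, 44.5]
contact_force: [-0.4, 0.4, -0.4]
width: 0.0853
grasp_force: 0.0
ring [285. 213.] [ 0.5494 -0.3774]
ring [ 85. 213.] [ 0.4211 -0.2486]
ring [179. 292.] [ 0.4284 -0.3622]
ring [524. 330.] [ 0.6443 -0.688 ]
ring [452. 391.] [ 0.529  -0.6829]
shift [-0.0008 -0.0004  0.1231] turn -0.07 pos [ 0.5494 -0.3774  0.1231] [ 1.7976e+02 -3.0000e-02  4.4470e+01] t 13.5 J6 5.0
```

```bash
python3 -m handwheel '[[0,0,0,0.05,0],[0,0,0,0.09,0],[0,0,0,0.114,0],[0,0,0,0.114,0],[120,0,0,0.114,0],[120,0,0,0.114,0],[120,0,0,0.114,0],[120,0,0,0.114,0]]' 30; python3 -m handwheel '[[120,0,0,-0.03,0],[120,0,0,-0.09,0],[120,0,0,-0.15,0],[120,0,0,-0.2,0],[120,0,0,-0.22,0],[120,0,0,-0.22,0]]'; python3 - <<'E'
from h import *
move(.5905,.185,.22,-135)
E
```

```text
time: 14.5
ee_pos: [0.5499, -0.3789, 0.0091]
tool_rot: [179.7, -0.0, 44.4]
contact_force: [0.6, 0.5, 6.0]
width: 0.0649
grasp_force: 34.3
time: 15.25
ee_pos: [0.5485, -0.3779, 0.2272]
tool_rot: [179.9, -0.0, 44.4]
contact_force: [-0.1, 0.8, -2.6]
width: 0.0646
grasp_force: 34.8
shift [ 0.4238 -0.3728  0.0064] turn -0.08 pos [ 0.5485 -0.3779  0.2272] [ 1.7987e+02 -1.0000e-02  4.4390e+01] t 15.25 J6 5.0
```

```bash
python3 -m handwheel '[[120,0.02,-0.018,0,-0.8],[120,0.05,-0.044,0,-2],[120,0.09,-0.08,0,-3.3],[120,0.13,-0.114,0,-4.6],[120,0.17,-0.15,0,-5.9],[120,0.21,-0.185,0,-7.2],[120,0.25,-0.22,0,-8.5],[120,0.29,-0.255,0,-9.8]]'; python3 - <<'E'
from h import *
move(.5905,.185,.22,-135)
E
```

```text
time: 16.25
ee_pos: [0.5744, 0.0095, 0.2217]
tool_rot: [-179.7, -0.3, 123.1]
contact_force: [-0.4, 0.6, -2.5]
width: 0.0653
grasp_force: 34.7
shift [0.1381 0.1094 0.0017] turn 9.77 pos [0.5744 0.0095 0.2217] [-179.68   -0.26  123.13] t 16.25 J6 -39.2
```

```bash
python3 -m handwheel '[[120,0,0,0,-1.2],[120,0.01,0.01,0,-2.5],[120,0.03,0.025,0,-3.8],[120,0.05,0.04,0,-5.1],[120,0.07,0.055,0,-6.4],[120,0.09,0.07,0,-7.7],[120,0.1,0.08,0,-9],[120,0.11,0.09,0,-10.3]]'; python3 -m handwheel '[[120,0,0,0,-1.2],[120,0,0,0,-2.2],[120,0,0,0,-2.2],[120,0,0,0,-2.2]]'; python3 - <<'E'
from h import *
c=calibration('wrist'); im=snapshot('wrist')
cv2.imwrite('pics/w5.png',im[:,:,::-1]);move(.5905,.195,.0457,-135)
k,l,st,ce=cv2.connectedComponentsWithStats(bluemask(im))
for i in range(1,k):
  if st[i,4]>500:
    u=cen(cv2.convexHull(np.argwhere(l==i)[:,::-1].astype(np.float32)));print(st[i],u.round(),fback(c,u,ctrl.observe()['ee_pos'][2]+.009))
E
```

```text
time: 17.25
ee_pos: [0.5905, 0.1491, 0.2213]
tool_rot: [179.9, -0.4, -154.4]
contact_force: [0.2, -0.4, -3.1]
width: 0.0647
grasp_force: 34.7
time: 17.75
ee_pos: [0.5917, 0.1486, 0.2238]
tool_rot: [179.9, -0.2, -137.3]
contact_force: [-0.3, -0.9, -2.1]
width: 0.0654
grasp_force: 34.7
shift [-0.0307  0.0349  0.1788] turn -0.29 pos [0.5921 0.1486 0.2245] [ 1.799e+02 -1.300e-01 -1.373e+02] t 17.8 J6 -125.2
[ 337  136   70   67 2626] [372. 168.] [[0.53056687 0.14250868]]
[ 401  194  159   97 3541] [489. 242.] [[0.51077739 0.21565932]]
[  207   199   159   154 15725] [287. 279.] [[0.59242395 0.15102238]]
```

View pics/w5.png

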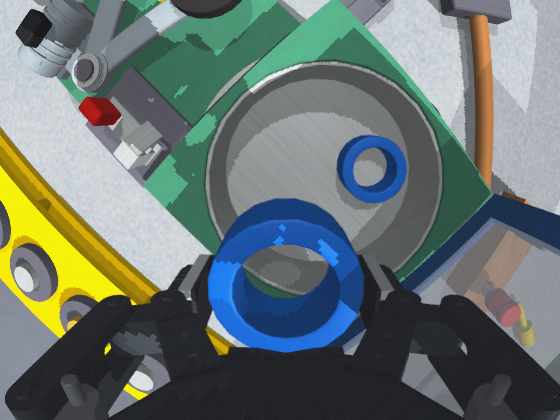

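```bash
python3 -m handwheel '[[120,-0.015,0.017,0.03,0],[120,-0.029,0.033,0.07,0],[120,-0.029,0.033,0.11,0],[120,-0.029,0.033,0.15,0],[120,-0.029,0.033,0.178,0],[120,-0.029,0.033,0.178,0],[120,-0.029,0.033,0.178,0]]'; python3 -m handwheel '[[60,0,0,0,0],[50,0,0,0,0],[50,0,0,0,0],[50,0,0,-0.03,0],[50,0,0,-0.08,0],[30,0.015,-0.015,-0.13,0],[0,0.03,-0.03,-0.17,0],[0,0.04,-0.04,-0.18,0]]';  python3 - <<'E'
from h import *
c=calibration('wrist'); im=snapshot('wrist');cv2.imwrite('pics/w6.png',im[:,:,::-1])
k,l,st,ce=cv2.connectedComponentsWithStats(bluemask(im))
for i in range(1,k):
  if st[i,4]>500:
    u=cen(cv2.convexHull(np.argwhere(l==i)[:,::-1].astype(np.float32)));print(st[i],u.round(),fback(c,u,.048))
move(.421,-.25,.2,135)
E
```

```text
time: 18.68
ee_pos: [0.5907, 0.1909, 0.0472]
tool_rot: [179.9, -0.2, -137.3]
contact_force: [-0.2, 0.6, -1.9]
width: 0.065
grasp_force: 34.7
time: 19.68
ee_pos: [0.5934, 0.1386, 0.2358]
tool_rot: [-179.6, 0.6, -137.0]
contact_force: [0.7, 1.1, -0.7]
width: 0.0852
grasp_force: 0.0
[ 345  139   67   65 2486] [378. 170.] [[0.51393007 0.19630627]]
[ 294  187   63   67 2449] [324. 221.] [[0.5923415  0.19338333]]
[ 415  197  145   85 3170] [495. 241.] [[0.4609573  0.37678884]]
[325 303  58  51 802] [354. 330.] [[0.66856239 0.32609659]]
shift [ 0.3892 -0.166   0.0327] turn 10.99 pos [0.5927 0.1366 0.2346] [-179.6     0.45 -137.08] t 19.73 J6 -126.5
```

```bash
python3 -m handwheel '[[0,0.03,-0.01,0,1],[0,0.08,-0.03,0,2.3],[0,0.13,-0.055,0,3.6],[0,0.18,-0.077,0,4.9],[0,0.23,-0.098,0,6.2],[0,0.28,-0.12,0,7.5],[0,0.33,-0.14,0,8.8],[0,0.388,-0.165,0.03,10.1]]'; python3 - <<'E'
from h import *
for n,u in(('scene',(160,293)),('side',(217,338))): print(back(calibration(n),u,.018))
move(.421,-.25,.11,135)
E
```

```text
time: 20.72
ee_pos: [0.4212, -0.2437, 0.2028]
tool_rot: [179.9, 0.3, 141.8]
contact_force: [0.3, -1.3, -0.3]
width: 0.0856
grasp_force: 0.0
[[ 0.30745385 -0.33131447]]
[[ 0.30686875 -0.33478915]]
shift [-0.0033 -0.0052  0.0928] turn 0.85 pos [ 0.4212 -0.2437  0.2028] [179.94   0.31 141.78] t 20.73 J6 -90.2
```

Pink is far enough away. Continue.

```bash
python3 -m handwheel '[[0,-0.003,-0.006,0.05,0.85],[0,-0.003,-0.006,0.085,0.85],[0,-0.003,-0.006,0.085,0.85],[0,-0.003,-0.006,0.085,0.85]]';python3 - <<'E'
from h import *
wr();move(.421,-.25,.009,135)
E
```

```text
time: 21.22
ee_pos: [0.4195, -0.2486, 0.1172]
tool_rot: [180.0, 0.1, 135.3]
contact_force: [-0.3, -0.8, 0.2]
width: 0.0855
grasp_force: 0.0
ring [286. 217.] [ 0.4214 -0.2491]
ring [207. 305.] [ 0.431  -0.3565]
ring [ 13. 347.] [ 0.295  -0.6422]
shift [-1.000e-03  1.000e-04  1.091e-01] turn 0.03 pos [ 0.42   -0.2492  0.1181] [1.7997e+02 1.7000e-01 1.3527e+02] t 21.27 J6 -84.2
```

```bash
python3 -m handwheel '[[0,-0.001,0,0.05,0],[0,-0.001,0,0.09,0],[0,-0.001,0,0.109,0],[0,-0.001,0,0.109,0],[120,-0.001,0,0.109,0],[120,-0.001,0,0.109,0],[120,-0.001,0,0.109,0],[120,-0.001,0,0.109,0]]' 30; python3 -m handwheel '[[120,0,0,-0.03,0],[120,0,0,-0.09,0],[120,0,0,-0.15,0],[120,0,0,-0.2,0],[120,0,0,-0.21,0],[120,0,0,-0.21,0]]'; python3 - <<'E'
from h import *
move(.5905,.120,.22,135)
E
```

```text
time: 22.28
ee_pos: [0.4212, -0.2508, 0.0101]
tool_rot: [179.9, 0.3, 135.2]
contact_force: [-0.8, 0.6, 6.9]
width: 0.0653
grasp_force: 33.4
time: 23.02
ee_pos: [0.4191, -0.2496, 0.2177]
tool_rot: [180.0, 0.1, 135.2]
contact_force: [0.3, -0.0, -1.9]
width: 0.065
grasp_force: 35.1
shift [ 0.1388  0.383  -0.0025] turn 0.02 pos [ 0.4191 -0.2496  0.2177] [1.800e+02 7.000e-02 1.352e+02] t 23.02 J6 -84.2
```

```bash
python3 -m handwheel '[[120,0.012,0.035,0,0],[120,0.03,0.085,0,0],[120,0.05,0.138,0,0],[120,0.07,0.192,0,0],[120,0.09,0.247,0,0],[120,0.11,0.302,0,0],[120,0.13,0.357,0,0],[120,0.139,0.383,0,0]]'; python3 -m handwheel '[[120,0,0,0,0],[120,0,0,0,0],[120,0,0,0,0]]';python3 - <<'E'
from h import *
c=calibration('wrist'); im=snapshot('wrist');move(.5905,.120,.047,135)
k,l,st,ce=cv2.connectedComponentsWithStats(bluemask(im))
for i in range(1,k):
  if st[i,4]>500:
    u=cen(cv2.convexHull(np.argwhere(l==i)[:,::-1].astype(np.float32)));print(st[i],u.round(),fback(c,u,.048).round(3),fback(c,u,ctrl.observe()['ee_pos'][2]+.009).round(4))
E
```

```text
time: 24.02
ee_pos: [0.5889, 0.1229, 0.2131]
tool_rot: [-179.7, -0.3, 135.4]
contact_force: [-0.1, 0.2, -2.1]
width: 0.0655
grasp_force: 35.2
time: 24.4
ee_pos: [0.5894, 0.1189, 0.2162]
tool_rot: [-179.9, -0.1, 135.1]
contact_force: [-0.1, 0.3, -1.3]
width: 0.0651
grasp_force: 35.2
shift [1.000e-04 1.500e-03 1.697e-01] turn 0.01 pos [0.5897 0.1189 0.2167] [-1.7993e+02 -5.0000e-02  1.3510e+02] t 24.45 J6 -40.4
[ 356    0  204  197 3936] [468. 111.] [[0.66 0.32]] [[0.5928 0.2327]]
[ 250   47   73   71 2555] [286.  82.] [[0.513 0.196]] [[0.5296 0.1796]]
[ 307  109   72   71 2577] [342. 144.] [[0.593 0.193]] [[0.5639 0.1783]]
[  207   197   157   156 15171] [285. 276.] [[0.653 0.056]] [[0.5895 0.1195]]
[   2  301   37   42 1066] [ 20. 321.] [[ 0.434 -0.315]] [[ 0.4958 -0.0399]]
```

```bash
python3 -m handwheel '[[120,0,0,0.04,0],[120,0,0,0.1,0],[120,0,0,0.15,0],[120,0,0,0.17,0],[120,0,0,0.17,0],[120,0,0,0.17,0]]'; python3 -m handwheel '[[60,0,0,0,0],[50,0,0,0,0],[50,0,0,0,0],[50,0,0,-0.03,0],[50,0,0,-0.08,0],[30,0,0,-0.13,0],[0,0,0,-0.17,0],[0,0,0,-0.18,0]]';  python3 - <<'E'
from h import *
c=calibration('wrist'); im=snapshot('wrist')
k,l,st,ce=cv2.connectedComponentsWithStats(bluemask(im))
for i in range(1,k):
  if st[i,4]>500:
    u=cen(cv2.convexHull(np.argwhere(l==i)[:,::-1].astype(np.float32)));print(st[i],u.round(),fback(c,u,.048))
move(.424,-.363,.2,45)
E
```

```text
time: 25.2
ee_pos: [0.5925, 0.1199, 0.0499]
tool_rot: [179.8, 0.2, 135.2]
contact_force: [0.1, 0.8, -2.1]
width: 0.0651
grasp_force: 36.7
time: 26.2
ee_pos: [0.5927, 0.1201, 0.2321]
tool_rot: [179.7, 0.3, 135.2]
contact_force: [0.6, -0.4, -1.0]
width: 0.0852
grasp_force: 0.0
[ 344    0  216  198 3955] [463. 113.] [[0.66784439 0.32254951]]
[ 247   48   70   68 2297] [281.  81.] [[0.51303871 0.19601082]]
[ 302  107   68   68 2306] [335. 140.] [[0.59302624 0.19304791]]
[ 251  154   66   69 2358] [283. 189.] [[0.59161243 0.12051068]]
[   4  296   37   40 1036] [ 22. 315.] [[ 0.43418661 -0.31749378]]
shift [-0.221  -0.4614  0.0302] turn -11.23 pos [0.5922 0.1201 0.2313] [179.75   0.24 135.2 ] t 26.25 J6 -40.4
```

```bash
python3 -m handwheel '[[0,-0.015,-0.03,0,1],[0,-0.04,-0.08,0,2.3],[0,-0.065,-0.133,0,3.6],[0,-0.09,-0.188,0,4.9],[0,-0.116,-0.243,0,6.2],[0,-0.143,-0.298,0,7.5],[0,-0.17,-0.353,0,8.8],[0,-0.195,-0.41,0.02,10.1]]'; python3 - <<'E'
from h import *
move(.424,-.363,.12,45)
E
```

```text
time: 27.25
ee_pos: [0.44, -0.3077, 0.2077]
tool_rot: [179.9, 0.0, 54.0]
contact_force: [0.6, -0.5, -0.3]
width: 0.0855
grasp_force: 0.0
shift [-0.0541  0.0194  0.0877] turn 1.13 pos [ 0.44   -0.3077  0.2077] [1.7995e+02 1.0000e-02 5.4040e+01] t 27.25 J6 -6.5
```

```bash
python3 -m handwheel '[[0,-0.04,0.015,0.03,0.6],[0,-0.054,0.02,0.06,1.1],[0,-0.054,0.02,0.087,1.1],[0,-0.054,0.02,0.087,1.1],[0,-0.054,0.02,0.087,1.1]]'; python3 - <<'E'
from h import *
wr();move(.424,-.363,.009,45)
E
```

```text
time: 27.88
ee_pos: [0.4255, -0.3609, 0.121]
tool_rot: [-179.9, 0.0, 45.6]
contact_force: [-0.3, -0.2, 0.4]
width: 0.0852
grasp_force: 0.0
ring [286. 216.] [ 0.4242 -0.3623]
ring [538. 316.] [ 0.5498 -0.6619]
ring [449. 389.] [ 0.4104 -0.6538]
shift [-0.0026 -0.0005  0.1131] turn 0.08 pos [ 0.4261 -0.3614  0.1221] [1.7994e+02 1.0000e-02 4.5620e+01] t 27.93 J6 -3.1
```

```bash
python3 -m handwheel '[[0,-0.002,0,0.05,0],[0,-0.002,0,0.09,0],[0,-0.002,0,0.113,0],[0,-0.002,0,0.113,0],[120,-0.002,0,0.113,0],[120,-0.002,0,0.113,0],[120,-0.002,0,0.113,0],[120,-0.002,0,0.113,0]]' 30; python3 -m handwheel '[[120,0,0,-0.03,0],[120,0,0,-0.09,0],[120,0,0,-0.15,0],[120,0,0,-0.2,0],[120,0,0,-0.21,0],[120,0,0,-0.21,0]]'; python3 - <<'E'
from h import *
move(.515,.121,.22,45)
E
```

```text
time: 28.92
ee_pos: [0.4259, -0.3642, 0.0109]
tool_rot: [179.7, -0.0, 45.6]
contact_force: [0.5, 0.7, 6.5]
width: 0.0644
grasp_force: 34.1
time: 29.68
ee_pos: [0.4242, -0.3626, 0.2186]
tool_rot: [179.9, 0.0, 45.6]
contact_force: [-0.2, 0.3, -1.2]
width: 0.0641
grasp_force: 34.3
shift [ 0.4091 -0.2736 -0.0017] turn 0.07 pos [ 0.4242 -0.3626  0.2186] [1.7994e+02 1.0000e-02 4.5590e+01] t 29.68 J6 -3.3
```

```bash
python3 -m handwheel '[[120,0.03,-0.02,0,0],[120,0.08,-0.053,0,0],[120,0.13,-0.087,0,0],[120,0.18,-0.12,0,0],[120,0.23,-0.153,0,0],[120,0.28,-0.187,0,0],[120,0.33,-0.22,0,0],[120,0.38,-0.253,0,0]]'; python3 -m handwheel '[[120,0.02,-0.015,0,0],[120,0.029,-0.0206,0,0],[120,0.029,-0.0206,0,0],[120,0.029,-0.0206,0,0],[120,0.029,-0.0206,0,0]]';python3 - <<'E'
from h import *
c=calibration('wrist'); im=snapshot('wrist');move(.515,.121,.049,45)
k,l,st,ce=cv2.connectedComponentsWithStats(bluemask(im))
for i in range(1,k):
  if st[i,4]>500:
    u=cen(cv2.convexHull(np.argwhere(l==i)[:,::-1].astype(np.float32)));print(st[i],u.round(),fback(c,u,.048).round(3),fback(c,u,ctrl.observe()['ee_pos'][2]+.009).round(4))
E
```

```text
time: 30.68
ee_pos: [0.5074, 0.0877, 0.2148]
tool_rot: [-179.8, 0.2, 45.6]
contact_force: [1.3, 0.4, -1.4]
width: 0.0642
grasp_force: 34.3
time: 31.3
ee_pos: [0.5149, 0.1198, 0.2182]
tool_rot: [180.0, 0.0, 45.5]
contact_force: [0.0, 0.4, -0.7]
width: 0.0642
grasp_force: 34.3
shift [ 0.0008 -0.0007  0.1694] turn 0.06 pos [0.515  0.12   0.2184] [179.99   0.    45.5 ] t 31.35 J6 50.0
[   0    0  230  159 4185] [101.  91.] [[0.456 0.339]] [[0.5167 0.2412]]
[ 255   49   72   71 2494] [290.  84.] [[0.593 0.193]] [[0.5753 0.1791]]
[ 306  105   72   70 2544] [342. 139.] [[0.591 0.12 ]] [[0.5746 0.148 ]]
[ 194  106   72   70 2542] [229. 141.] [[0.513 0.196]] [[0.5411 0.1802]]
[  209   199   154   154 14907] [285. 277.] [[0.45  0.055]] [[0.5143 0.12  ]]
```

```bash
python3 -m handwheel '[[120,0,0,0.04,0],[120,0,0,0.1,0],[120,0.001,0,0.15,0],[120,0.001,0,0.17,0],[120,0.001,0,0.17,0],[120,0.001,0,0.17,0]]'; python3 -m handwheel '[[60,0,0,0,0],[50,0,0,0,0],[50,0,0,0,0],[50,0,0,-0.03,0],[50,0,0,-0.08,0],[30,0,0,-0.13,0],[0,0,0,-0.18,0],[0,0,0,-0.22,0]]';  python3 - <<'E'
from h import *
c=calibration('wrist'); im=snapshot('wrist');cv2.imwrite('pics/w7.png',im[:,:,::-1])
k,l,st,ce=cv2.connectedComponentsWithStats(bluemask(im))
for i in range(1,k):
  if st[i,4]>500:
    u=cen(cv2.convexHull(np.argwhere(l==i)[:,::-1].astype(np.float32)));print(st[i],u.round(),fback(c,u,.048))
for n in ('scene','side'):
    im=snapshot(n);cc=calibration(n)
    k,l,st,ce=cv2.connectedComponentsWithStats(bluemask(im))
    for i in range(1,k):
        if 100<st[i,4]<1000: 
            u=cen(cv2.convexHull(np.argwhere(l==i)[:,::-1].astype(np.float32))); w=back(cc,u,.018)[0]
            print(n,w.round(4),st[i])
move(.424,-.363,.2,45)
E
```

```text
time: 32.1
ee_pos: [0.5171, 0.1215, 0.0498]
tool_rot: [179.9, -0.1, 45.6]
contact_force: [-0.1, -0.4, -1.7]
width: 0.0642
grasp_force: 34.3
time: 33.1
ee_pos: [0.5161, 0.1218, 0.2713]
tool_rot: [179.9, -0.1, 45.6]
contact_force: [-0.2, -0.1, 0.2]
width: 0.0853
grasp_force: 0.0
[   0    0   79  112 3928] [26. 37.] [[0.4099408  0.54116014]]
[   0    0  269  169 4070] [118.  97.] [[0.44940966 0.3426716 ]]
[ 260   63   61   60 1737] [290.  92.] [[0.59268071 0.19298896]]
[ 208  111   61   60 1806] [237. 141.] [[0.51282566 0.19566983]]
[ 304  110   61   60 1804] [334. 140.] [[0.59130081 0.12042407]]
[ 256  155   59   61 1827] [285. 186.] [[0.51448497 0.12101647]]
scene [-0.7375  1.1121] [170  20  13  28 187]
scene [-0.7824  0.2219] [ 25  87  39  34 893]
scene [-0.2551  0.462 ] [153  93  39  31 132]
scene [0.4878 0.5649] [305 101  71  75 977]
scene [-0.312   0.0613] [ 80 138  38  27 542]
scene [0.5024 0.2072] [292 180  28  28 439]
scene [0.5771 0.2135] [313 188  28  21 387]
scene [-0.2613 -0.3779] [  0 227  12  15 104]
side [0.597 0.219] [287 169  23  23 421]
side [0.5215 0.2256] [262 171  25  21 385]
shift [-0.4124  0.2721  0.0712] turn 0.08 pos [0.5176 0.122  0.2722] [179.72  -0.33  45.6 ] t 33.25 J6 50.1
```

View pics/w7.png

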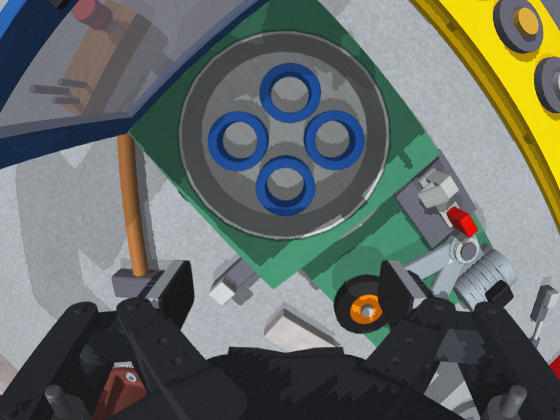

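```bash
python3 -m handwheel '[[255,0,0,-0.03,-1],[255,0,0,-0.08,-2.3],[255,0,0,-0.13,-3.6],[255,0,0,-0.155,-5.08],[255,0,0,-0.155,-5.08]]'; python3 - <<'E'
from h import *
move(.563,.335,.43,86.3)
E
```

```text
time: 33.88
ee_pos: [0.5162, 0.1218, 0.4244]
tool_rot: [179.9, -0.0, 86.2]
contact_force: [-0.3, -0.7, -1.0]
width: 0.0001
grasp_force: 0.0
shift [ 0.2159  0.0324 -0.0054] turn -0.02 pos [0.5162 0.1218 0.4244] [ 1.7985e+02 -3.0000e-02  8.6170e+01] t 33.88 J6 9.5
```

```bash
python3 -m handwheel '[[255,0.04,0.005,0,0],[255,0.09,0.012,0,0],[255,0.15,0.022,0,0],[255,0.2,0.03,0,0],[255,0.216,0.032,0,0],[255,0.216,0.032,0,0],[255,0.216,0.032,0,0]]'; python3 - <<'E'
from h import *
c=calibration('wrist'); im=snapshot('wrist');np.save('c8.npy',c,allow_pickle=True);cv2.imwrite('pics/w8.png',im[:,:,::-1])
move(.563,.335,.3,86.3)
E
```

```text
time: 34.75
ee_pos: [0.5616, 0.3337, 0.4226]
tool_rot: [-179.9, 0.1, 86.1]
contact_force: [0.0, -0.1, 0.6]
width: -0.0
grasp_force: 0.0
shift [0.0017 0.0012 0.1232] turn -0.02 pos [0.5617 0.3335 0.4232] [-1.7998e+02  5.0000e-02  8.6110e+01] t 34.8 J6 28.5
```

View pics/w8.png

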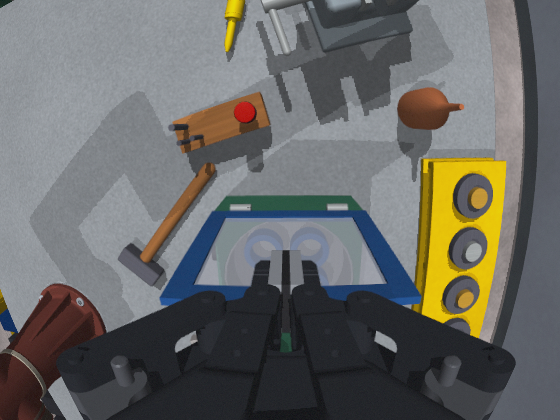

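```bash
python3 - <<'E'
from h import *
c=np.load('c8.npy',allow_pickle=True).item()
print('edge',fback(c,[(290,300),(164,302),(420,298)],.338).round(3),'hinge',fback(c,[(290,212)],.12))
im=cv2.imread('pics/w8.png')[:,:,::-1].copy();h=cv2.cvtColor(im,cv2.COLOR_RGB2HSV)
m=cv2.inRange(h,(0,170,60),(6,255,255))|cv2.inRange(h,(174,170,60),(180,255,255)); m[:80]=0;m[150:]=0
k,l,st,ce=cv2.connectedComponentsWithStats(m);print(st,ce.round(1)); 
for u in((245,111),(245,113)): print('pin top',fback(c,u,.115).round(4))
print('block corners',fback(c,[(261,92),(271,125),(182,152)],.05).round(4))
E
```

```text
edge [[0.56  0.265]
 [0.453 0.266]
 [0.672 0.254]] hinge [[0.56396732 0.27742947]]
[[     0      0    560    420 234847]
 [   234    102     21     21    353]] [[279.6 209.6]
 [244.2 111.9]]
pin top [[0.5119 0.4237]]
pin top [[0.5117 0.4209]]
block corners [[0.5313 0.4548]
 [0.5432 0.4012]
 [0.3942 0.3716]]
```

```bash
python3 -m handwheel '[[255,0,0,0.04,0],[255,0,0,0.09,0],[255,0,0,0.117,0],[255,0,0,0.117,0],[255,-0.03,0,0.117,0],[255,-0.045,0,0.117,0],[255,-0.055,0,0.117,0],[255,-0.055,0,0.117,0]]'
```

```text
time: 35.8
ee_pos: [0.5586, 0.2798, 0.3074]
tool_rot: [179.9, -0.1, 86.2]
contact_force: [0.2, -0.5, -0.4]
width: -0.0001
grasp_force: 0.0
```

```bash
python3 -m handwheel '[[255,-0.019,0,0.002,0],[255,-0.038,0,0.006,0],[255,-0.056,0,0.012,0],[255,-0.074,0,0.019,0],[255,-0.09,0,0.028,0],[255,-0.106,0,0.039,0],[255,-0.106,0,0.039,0]]'; python3 - <<'E'
from h import *
print(ctrl.observe()['contact_force'])
a=np.hstack([snapshot('scene')[100:300,200:450],snapshot('side')[60:260,180:430]])
cv2.imwrite('pics/s9.png',cv2.resize(a,(800,320))[:,:,::-1])
E
```

```text
time: 36.67
ee_pos: [0.5501, 0.1726, 0.2653]
tool_rot: [-179.8, 0.1, 86.1]
contact_force: [-0.1, 0.7, 3.2]
width: 0.0001
grasp_force: 1.0
[-0.14262068  0.74888588  3.15234497]
```

View pics/s9.png

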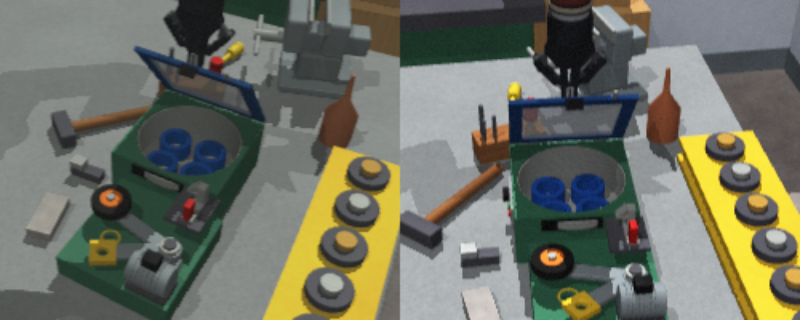

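```bash
python3 -m handwheel '[[255,-0.015,0,0.013,0],[255,-0.028,0,0.026,0],[255,-0.04,0,0.04,0],[255,-0.05,0,0.057,0],[255,-0.058,0,0.074,0],[255,-0.065,0,0.091,0],[255,-0.069,0,0.109,0],[255,-0.071,0,0.12,0]]';python3 -m handwheel '[[255,-0.001,0,0.007,0],[255,-0.002,0,0.013,0],[255,-0.003,0,0.019,0],[255,-0.003,0,0.024,0],[255,-0.003,0,0.029,0],[255,-0.003,0,0.032,0],[255,-0.003,0,0.032,0]]'
```

```text
time: 37.78
ee_pos: [0.5464, 0.1018, 0.1459]
tool_rot: [-180.0, 0.1, 86.2]
contact_force: [0.7, -3.2, 4.6]
width: -0.0001
grasp_force: 2.1
time: 38.65
ee_pos: [0.5466, 0.1007, 0.1153]
tool_rot: [180.0, -0.0, 86.2]
contact_force: [0.6, -3.0, 4.2]
width: -0.0
grasp_force: 2.1
```

```bash
python3 -m handwheel '[[255,0,0,0.004,0],[255,0,0,0.007,0],[255,0,0,0.007,0]]'; python3 - <<'E'
from h import *
a=np.hstack([snapshot('scene')[100:300,200:450],snapshot('side')[60:260,180:430]])
cv2.imwrite('pics/s10.png',cv2.resize(a,(800,320))[:,:,::-1])
E
```

```text
time: 39.02
ee_pos: [0.5469, 0.1007, 0.1125]
tool_rot: [-180.0, 0.0, 86.3]
contact_force: [-8.7, -4.0, 23.7]
width: 0.0001
grasp_force: 11.6
```

View pics/s10.png

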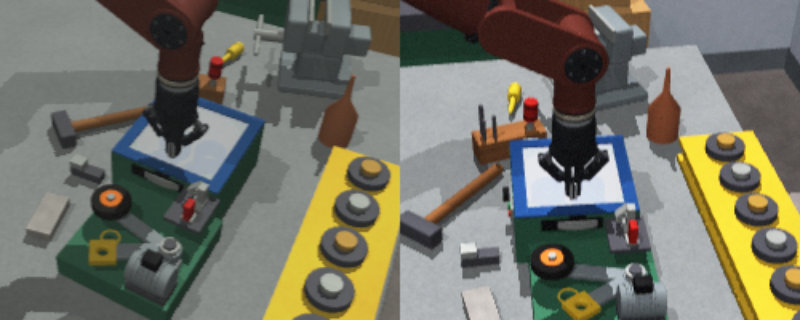

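```bash
python3 -m handwheel '[[255,0,0,0.001,0],[255,0,0,0.001,0],[255,0,0,0.001,0]]';python3 -m handwheel '[[255,0,0,-0.01,0],[255,0,0,-0.02,0],[255,0,0,-0.03,0],[255,0,0,-0.03,0]]'; python3 - <<'E'
from h import *
print(ctrl.observe()['contact_force'])
for n in('scene','side'):
    im=ortho(n,snapshot(n),calibration(n),.12,.25,.8,-.05,.5,1000); m=bluemask(im)
    m=cv2.morphologyEx(m,cv2.MORPH_OPEN,np.ones((5,5)))
    k,l,st,ce=cv2.connectedComponentsWithStats(m); i=1+np.argmax(st[1:,4])
    (cx,cy),wh,a=cv2.minAreaRect(np.argwhere(l==i)[:,::-1].astype(np.float32)); b=cv2.boxPoints(((cx,cy),wh,a)); print(wh,a,np.c_[.8-b[:,1]/1000,.5-b[:,0]/1000])
c=calibration('wrist'); im=snapshot('wrist'); h=cv2.cvtColor(im,cv2.COLOR_RGB2HSV)
cv2.imwrite('pics/w11.png',im[:,:,::-1])
E
```

```text
time: 39.5
ee_pos: [0.5469, 0.1007, 0.1122]
tool_rot: [-180.0, 0.0, 86.3]
contact_force: [-10.4, -3.9, 26.4]
width: -0.0001
grasp_force: 13.2
time: 40.0
ee_pos: [0.5465, 0.101, 0.1376]
tool_rot: [180.0, -0.0, 86.2]
contact_force: [0.2, 0.3, 0.9]
width: -0.0001
grasp_force: 0.0
[0.17024345 0.30870426 0.87830526]
(225.38772583007812, 223.80172729492188) 3.8424532413482666 [[0.45230743 0.28068832]
 [0.67560613 0.26569062]
 [0.66050214 0.04080957]
 [0.4372035  0.05580726]]
(227.97891235351562, 222.71774291992188) 3.44221568107605 [[0.4477546  0.27704483]
 [0.6700705  0.26367247]
 [0.65638226 0.03610483]
 [0.4340663  0.04947719]]
```

```bash
python3 - <<'E'
from h import *
move(.512,.422,.20,15)
E
python3 -m handwheel '[[0,0,0,-0.05,0],[0,0.03,0,-0.08,1],[0,0.08,-0.01,-0.08,2.3],[0,0.13,-0.01,-0.08,3.6],[0,0.18,-0.015,-0.08,4.9],[0,0.23,-0.015,-0.08,6.2],[0,0.28,-0.015,-0.08,7.5],[0,0.318,-0.015,-0.08,8.8]]'; python3 -m handwheel '[[0,0,0,0,0],[0,0,0,0,0],[0,0,0,0,0]]';python3 - <<'E'
from h import *
c=calibration('wrist'); im=snapshot('wrist')
h=cv2.cvtColor(im,cv2.COLOR_RGB2HSV)
m=cv2.inRange(h,(0,170,60),(6,255,255))|cv2.inRange(h,(174,170,60),(180,255,255))
k,l,st,ce=cv2.connectedComponentsWithStats(m)
for i in range(1,k):
    if st[i,4]>150: print(st[i],ce[i].round(1),fback(c,ce[i],.115).round(4),fback(c,ce[i],.0925).round(4))
move(.512,.422,.2,15)
cv2.imwrite('pics/w12.png',im[:,:,::-1])
E
```

```text
shift [ 0.3183 -0.0548 -0.0633] turn 8.9 pos [0.5457 0.1008 0.1366] [-179.91   -0.     86.24] t 40.15 J6 7.0
time: 41.15
ee_pos: [0.5516, 0.4209, 0.2162]
tool_rot: [180.0, 0.1, 15.6]
contact_force: [0.7, -0.3, 0.3]
width: 0.085
grasp_force: 0.0
time: 41.52
ee_pos: [0.5523, 0.4176, 0.217]
tool_rot: [180.0, 0.1, 15.8]
contact_force: [1.6, -0.3, -0.6]
width: 0.0855
grasp_force: 0.0
[252 229  32  16 181] [268.2 234.8] [[0.5298 0.4263]] [[0.5218 0.4253]]
[249 238  36  36 994] [266.3 255.3] [[0.5121 0.4232]] [[0.5024 0.4219]]
shift [-0.0377 -0.0152  0.0173] turn 0.1 pos [0.5524 0.4176 0.2173] [1.7998e+02 3.0000e-02 1.5780e+01] t 41.58 J6 105.5
```

View pics/w12.png

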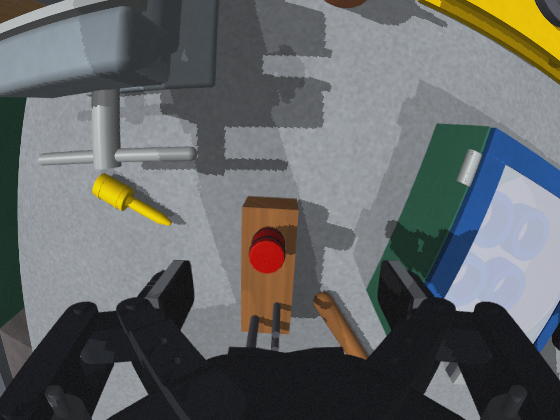

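```bash
python3 -m handwheel '[[0,-0.02,-0.01,0,0],[0,-0.038,-0.016,0.02,0],[0,-0.038,-0.016,0.06,0],[0,-0.038,-0.016,0.1,0],[0,-0.038,-0.016,0.13,0],[0,-0.038,-0.016,0.144,0],[0,-0.038,-0.016,0.144,0]]' 70; python3 -m handwheel '[[255,0,0,0,0],[255,0,0,0,0],[255,0,0,0,0],[255,0,0,0,0],[255,0,0,0,0]]' 70;python3 -m handwheel '[[255,0,0,-0.03,0],[255,0,0,-0.08,0],[255,0,0,-0.13,0],[255,0,0,-0.15,0],[255,0,0,-0.15,0]]'; python3 - <<'E'
from h import *
move(.524,-.1335,.19,15)
E
```

```text
time: 42.45
ee_pos: [0.5109, 0.423, 0.0726]
tool_rot: [180.0, 0.1, 15.8]
contact_force: [-0.4, -0.6, 0.2]
width: 0.0854
grasp_force: 0.0
time: 43.08
ee_pos: [0.5121, 0.4244, 0.0747]
tool_rot: [-180.0, -0.1, 15.8]
contact_force: [-0.4, -0.6, 5.5]
width: 0.0289
grasp_force: 68.6
time: 43.7
ee_pos: [0.5118, 0.4244, 0.2242]
tool_rot: [-180.0, -0.1, 15.8]
contact_force: [-0.1, -0.7, -1.4]
width: 0.0287
grasp_force: 69.7
shift [-0.1406  0.5401  0.0335] turn 0.1 pos [0.5118 0.4244 0.2242] [-1.7995e+02 -1.3000e-01  1.5840e+01] t 43.7 J6 107.8
```

```bash
python3 -m handwheel '[[255,-0.008,0.03,0,0],[255,-0.02,0.085,0,0],[255,-0.037,0.143,0,0],[255,-0.052,0.2,0,0],[255,-0.067,0.257,0,0],[255,-0.082,0.315,0,0],[255,-0.097,0.373,0,0],[255,-0.113,0.43,0,0]]';python3 -m handwheel '[[255,-0.01,0.05,0,0],[255,-0.02,0.08,0,0],[255,-0.02,0.08,0,0],[255,-0.02,0.08,0,0],[255,-0.02,0.08,0,0]]';python3 - <<'E'
from h import *
c=calibration('wrist'); im=snapshot('wrist');np.save('c13.npy',c,allow_pickle=True)
cv2.imwrite('pics/w13.png',im[:,:,::-1])
h=cv2.cvtColor(im,cv2.COLOR_RGB2HSV)
m=cv2.inRange(h,(20,150,90),(35,255,255)); k,l,st,ce=cv2.connectedComponentsWithStats(m)
for i in range(1,k):
    if st[i,4]>300: print(st[i],ce[i],fback(c,ce[i],.08),fback(c,ce[i],.05))
move(.524,-.1335,.19,15)
E
```

```text
time: 44.7
ee_pos: [0.5176, -0.0221, 0.2196]
tool_rot: [-179.8, 0.3, 15.8]
contact_force: [0.4, -0.1, -1.0]
width: 0.0289
grasp_force: 69.7
time: 45.32
ee_pos: [0.5219, -0.1016, 0.2222]
tool_rot: [-179.9, 0.1, 15.9]
contact_force: [-1.1, 0.8, -2.0]
width: 0.0286
grasp_force: 69.8
[457   0  58  18 517] [487.07350097   5.21470019] [[ 0.77513898 -0.24052889]] [[ 0.79493192 -0.25715053]]
[ 292  178   59   59 2270] [321.54008811 207.65066079] [[ 0.52348668 -0.13435036]] [[ 0.51680129 -0.13980012]]
[248 181  38  37 440] [266.86136364 198.99545455] [[ 0.51763223 -0.08442759]] [[ 0.51033085 -0.08462458]]
shift [-0.007   0.0311  0.0326] turn 0.12 pos [ 0.5222 -0.1017  0.2226] [-1.7994e+02  5.0000e-02  1.5930e+01] t 45.38 J6 55.5
```

View pics/w13.png

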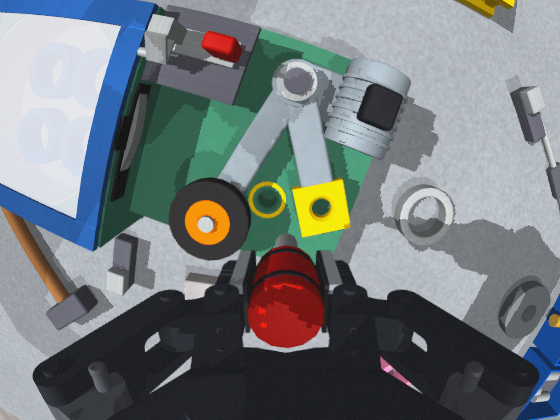

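```bash
python3 -m handwheel '[[255,-0.004,0.016,0,0],[255,-0.007,0.0315,0,0],[255,-0.007,0.0315,0,0],[255,-0.007,0.0315,0.03,0],[255,-0.007,0.0315,0.06,0],[255,-0.007,0.0315,0.07,0],[255,-0.007,0.0315,0.07,0]]';python3 - <<'E'
from h import *
move(.5237,-.1337,.12,15.9)
E
```

```text
time: 46.25
ee_pos: [0.524, -0.1351, 0.1529]
tool_rot: [-179.9, 0.1, 15.8]
contact_force: [-0.3, 0.1, -1.0]
width: 0.0287
grasp_force: 69.8
shift [ 0.0001 -0.0014  0.0329] turn -0.01 pos [ 0.524  -0.1351  0.1529] [-1.7994e+02  7.0000e-02  1.5820e+01] t 46.25 J6 52.3
```

```bash
python3 -m handwheel '[[255,0,-0.001,0.01,0],[255,0,-0.001,0.02,0],[255,0,-0.001,0.027,0],[255,0,-0.001,0.032,0],[255,0,-0.001,0.032,0]]';python3 - <<'E'
from h import *
P=np.array([.6255,-.0818]); e=np.array([.5238,-.1337]); d=e-P
for a in(0,.1,.2,.3,.4,.45,.47):
    c,s=np.cos(a),np.sin(a); print(a,(P+[c*d[0]+s*d[1],-s*d[0]+c*d[1]]).round(4), ((P+[c*d[0]+s*d[1],-s*d[0]+c*d[1]]-e)@rot([180,0,15.8])[:2,:2]).round(4))
move(.5237,-.1337,.12,15.9)
E
```

```text
time: 46.88
ee_pos: [0.526, -0.1342, 0.1217]
tool_rot: [179.9, -0.2, 15.8]
contact_force: [5.9, 1.7, -2.8]
width: 0.0285
grasp_force: 70.0
0 [ 0.5238 -0.1337] [0. 0.]
0.1 [ 0.5191 -0.1233] [-0.0017 -0.0113]
0.2 [ 0.5155 -0.1125] [-0.0022 -0.0227]
0.3 [ 0.513  -0.1013] [-0.0016 -0.0341]
0.4 [ 0.5116 -0.09  ] [ 0.0002 -0.0454]
0.45 [ 0.5113 -0.0843] [ 0.0015 -0.0509]
0.47 [ 0.5113 -0.082 ] [ 0.0021 -0.0531]
shift [-0.0021 -0.0011  0.0017] turn -0.01 pos [ 0.526  -0.1342  0.1217] [179.92  -0.24  15.82] t 46.88 J6 52.4
```

```bash
python3 -m handwheel '[[255,-0.0025,-0.007,0,0],[255,-0.003,-0.014,0,0],[255,-0.0035,-0.021,0,0],[255,-0.0035,-0.028,0,0],[255,-0.003,-0.035,0,0],[255,-0.0025,-0.042,0,0],[255,-0.002,-0.049,0,0],[255,-0.0015,-0.052,0,0]]';python3 -m handwheel '[[255,0,0,0,0],[255,0,0,0,0]]';python3 - <<'E'
from h import *
move(.5105,-.0855,.12,15.8)
c=calibration('wrist'); im=snapshot('wrist')
cv2.imwrite('pics/w14.png',im[:,:,::-1])
h=cv2.cvtColor(im,cv2.COLOR_RGB2HSV)
m=cv2.inRange(h,(20,150,90),(35,255,255)); k,l,st,ce=cv2.connectedComponentsWithStats(m)
for i in range(1,k):
    if st[i,4]>100: print(st[i],ce[i],fback(c,ce[i],.08),fback(c,ce[i],.05))
m=cv2.inRange(h,(5,180,150),(18,255,255)); k,l,st,ce=cv2.connectedComponentsWithStats(m)
for i in range(1,k):
    if st[i,4]>100: print('hub',st[i],fback(c,ce[i],.09))
E
```

```text
time: 47.88
ee_pos: [0.5135, -0.0882, 0.1226]
tool_rot: [179.3, -0.6, 15.9]
contact_force: [11.3, -7.5, -7.2]
width: 0.0285
grasp_force: 69.8
time: 48.12
ee_pos: [0.5134, -0.0885, 0.1226]
tool_rot: [179.3, -0.6, 15.9]
contact_force: [10.6, -6.7, -6.4]
width: 0.0288
grasp_force: 69.8
shift [-0.002  -0.0038  0.0026] turn 0.01 pos [ 0.5134 -0.0885  0.1226] [179.3   -0.55  15.91] t 48.12 J6 56.9
[ 252  199   84   67 3070] [290.58599349 228.18469055] [[ 0.52043974 -0.08957214]] [[ 0.5114275  -0.09303253]]
hub [  92  169   61   69 2168] [[0.51308569 0.01624307]]
```

```bash
python3 -m handwheel '[[255,0.0035,-0.002,0,0],[255,0.0035,-0.002,0,0],[255,0.0035,-0.002,0.005,0],[255,0.0035,-0.002,0.01,0],[255,0.0035,-0.002,0.015,0],[255,0.0035,-0.002,0.015,0]]';python3 - <<'E'
from h import *
move(.5105,-.0855,.085,15.8)
E
```

```text
time: 48.92
ee_pos: [0.5143, -0.0859, 0.1083]
tool_rot: [179.4, -0.2, 15.9]
contact_force: [4.4, -8.2, 1.4]
width: 0.0285
grasp_force: 70.9
shift [-0.0036 -0.0017  0.0232] turn 0.02 pos [ 0.5143 -0.0859  0.1083] [179.4   -0.23  15.94] t 48.92 J6 57.3
```

```bash
python3 -m handwheel '[[255,0.001,0,0.005,0],[255,0.001,0,0.01,0],[255,0.001,0,0.015,0],[255,0.001,0,0.015,0]]';python3 - <<'E'
from h import *
move(.5105,-.0855,.085,15.8)
E
```

```text
time: 49.42
ee_pos: [0.5145, -0.0848, 0.0931]
tool_rot: [179.5, -0.2, 15.9]
contact_force: [2.4, -6.7, 2.0]
width: 0.0286
grasp_force: 70.9
shift [-0.0041 -0.0005  0.0081] turn 0.02 pos [ 0.5145 -0.0848  0.0931] [ 1.7955e+02 -1.5000e-01  1.5920e+01] t 49.42 J6 57.4
```

Going in smoothly. Push home.

```bash
python3 -m handwheel '[[255,0,0,0.005,0],[255,0,0,0.009,0],[255,0,0,0.012,0],[255,0,0,0.014,0],[255,0,0,0.014,0]]'
```

```text
time: 50.05
ee_pos: [0.5146, -0.085, 0.085]
tool_rot: [179.6, 0.0, 16.0]
contact_force: [-11.8, -3.2, 37.2]
width: 0.0286
grasp_force: 74.2
```

```bash
python3 -m handwheel '[[255,0,0,-0.005,0],[255,0,0,-0.006,0],[130,0,0,-0.006,0],[110,0,0,-0.006,0],[110,0,0,-0.006,0],[110,0,0,-0.006,0]]' 20;python3 -m handwheel '[[110,0,0,-0.02,0],[110,0,0,-0.05,0],[110,0,0,-0.09,0],[110,0,0,-0.14,0],[110,0,0,-0.16,0],[110,0,0,-0.16,0],[110,0,0,-0.16,0]]';python3 - <<'E'
from h import *
o=ctrl.observe()
c=calibration('wrist'); im=snapshot('wrist'); cv2.imwrite('pics/w15.png',im[:,:,::-1])
h=cv2.cvtColor(im,cv2.COLOR_RGB2HSV)
m=cv2.inRange(h,(0,170,60),(6,255,255))|cv2.inRange(h,(174,170,60),(180,255,255))
k,l,st,ce=cv2.connectedComponentsWithStats(m)
for i in range(1,k):
    if st[i,4]>100: print('red',st[i],ce[i].round(1),fback(c,ce[i],.125).round(4),fback(c,ce[i],.142).round(4))
m=cv2.inRange(h,(5,180,150),(18,255,255)); k,l,st,ce=cv2.connectedComponentsWithStats(m)
for i in range(1,k):
    if st[i,4]>100:
        w=fback(c,ce[i],.09)[0]; print('hub',st[i],w,'angle',np.arctan2(.044,-.143)-np.arctan2(w[1]+.082,w[0]-.6252))
print(calibration('wrist')['xyz'])
for n in('scene','side'):
    im=snapshot(n); h=cv2.cvtColor(im,cv2.COLOR_RGB2HSV); cc=calibration(n)
    cv2.imwrite(f'pics/{n}15.png',im[:,:,::-1])
    m=cv2.inRange(h,(0,170,60),(6,255,255))|cv2.inRange(h,(174,170,60),(180,255,255)); k,l,st,ce=cv2.connectedComponentsWithStats(m)
    im0=cv2.imread(f'pics/{n}0.png')[:,:,::-1].copy(); h0=cv2.cvtColor(im0,cv2.COLOR_RGB2HSV)
    for i in range(1,k):
        w=back(cc,ce[i],.12)[0]
        if st[i,4]>15 and .4<w[0]<.7 and abs(w[1])<.2: print(n,'red',st[i],w.round(3))
    m=cv2.inRange(h0,(0,170,60),(6,255,255))|cv2.inRange(h0,(174,170,60),(180,255,255)); k,l,st,ce=cv2.connectedComponentsWithStats(m)
    for i in range(1,k):
        w=back(cc,ce[i],.12)[0]
        if st[i,4]>15 and .4<w[0]<.7 and abs(w[1])<.2: print(n,'red at start',st[i],w.round(3))
    print(n,'pin home proj top/bottom of handle',proj(cc,[[.5125,-.0855,.125],[.5125,-.0855,.08]]).round(0).tolist())
    im=ortho(n,im,cc,.12,.25,.8,-.05,.5,1000); m=cv2.morphologyEx(bluemask(im),cv2.MORPH_OPEN,np.ones((5,5)))
    k,l,st,ce=cv2.connectedComponentsWithStats(m); i=1+np.argmax(st[1:,4])
    b=cv2.boxPoints(cv2.minAreaRect(np.argwhere(l==i)[:,::-1].astype(np.float32))); print(n,'cover',np.c_[.8-b[:,1]/1000,.5-b[:,0]/1000].round(4).tolist())
E
```

```text
time: 50.8
ee_pos: [0.5116, -0.0811, 0.0828]
tool_rot: [-179.9, 0.1, 15.9]
contact_force: [-0.5, -0.9, 0.0]
width: 0.0486
grasp_force: 0.2
time: 51.68
ee_pos: [0.5113, -0.081, 0.2417]
tool_rot: [-179.9, 0.1, 15.8]
contact_force: [-0.2, 0.7, 0.2]
width: 0.0485
grasp_force: 0.0
red [237  30  35  30 729] [254.7  44.7] [[ 0.6318 -0.0207]] [[ 0.6282 -0.0234]]
red [279 187  29  17 145] [291.2 192. ] [[ 0.5242 -0.0813]] [[ 0.5276 -0.08  ]]
red [280 194  35  35 971] [297.1 211. ] [[ 0.51   -0.0905]] [[ 0.5144 -0.0886]]
hub [ 170  148   42   44 1232] [0.51332734 0.01286587] angle 0.4048217478320937
[ 0.57636296 -0.06203119  0.38409711]
scene red [315 224   7  14  68] [ 0.631 -0.017]
scene red [262 229  10  16 117] [ 0.515 -0.099]
scene red at start [315 224   7  14  67] [ 0.631 -0.017]
scene pin home proj top/bottom of handle [[268.0, 231.0], [269.0, 242.0]]
scene cover [[0.4530999958515167, 0.28119999170303345], [0.6757000088691711, 0.2660999894142151], [0.6603999733924866, 0.040699999779462814], [0.43779999017715454, 0.05590000003576279]]
side red [323 198   6  14  74] [ 0.631 -0.02 ]
side red [280 223  11  19 167] [ 0.505 -0.107]
side red at start [323 198   6  14  74] [ 0.631 -0.02 ]
side pin home proj top/bottom of handle [[287.0, 224.0], [286.0, 236.0]]
side cover [[0.44780001044273376, 0.27730000019073486], [0.5475000143051147, 0.2712000012397766], [0.5336999893188477, 0.04390000179409981], [0.4339999854564667, 0.05000000074505806]]
```

```bash
python3 - <<'E'
from h import *
t=np.linspace(0,6.28,60)
for z in(.115,.125,.135):
    for n in('scene','side'):
        # top centre along wrist ray: linear in z between .125 and .142 fits
        k=(z-.125)/.017; x,y=.510+.0044*k,-.0905+.0019*k
        p=proj(calibration(n),np.vstack([np.c_[x+.015*np.cos(t),y+.015*np.sin(t),0*t+z],np.c_[x+.015*np.cos(t),y+.003+.015*np.sin(t),0*t+z-.045]]))
        print(z,n,p.min(0).round(1),p.max(0).round(1))
E
```

```text
0.115 scene [260.1 230.6] [271.9 248.5]
0.115 side [279.1 224.5] [290.7 243.7]
0.125 scene [261.  228.3] [272.8 246.3]
0.125 side [280.  221.3] [291.7 240.7]
0.135 scene [261.9 225.9] [273.7 244. ]
0.135 side [280.9 218.2] [292.6 237.6]
```

```bash
python3 -c "
from plant import ctrl
print(ctrl.hand_in())"
```

```text
the job is handed in; nothing more can be done
None
```

The job is handed in at about 52 s of robot time. By my camera measurements, all four blue rings lie flat in the drum, the cover is shut with the latch home, and the pin is fully home and released with the tension arm at about 0.40 rad. The hand-in gave no verdict, and I viewed 17 pictures, over the limit of 14.

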